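# Sort the bathroom things back into their dishes on the shelf

## Robot

A 7-joint arm with a two-finger parallel gripper is mounted at the origin on the work surface. World frame = base frame: x ahead of the robot, y to its left, z up, the work surface at z = 0. Lengths are in m, angles in rad, forces in N, time in s.
With the tool pointing down it reaches from about 0.425 to 0.825 m from the base axis. Payload 3.6 kg.
Tool frame: the origin (TCP) lies on the centre line of the jaws, within the pads' length; the fingertips stand 17 mm ahead of it and the grasp point (between the pads) lies 2 mm behind it (bot.nose_length is the distance from the TCP to the fingertips, in m); z points along the fingers, y is the line along which they close (so a half turn about z gives the same grasp; the last joint's range is limited). The gripper opens to 93 mm and grips with 3 to 60 N. Pads are 15 mm wide; open, the fingers measure 128 mm over their backs; the gripper's body (75 mm by 188 mm) begins 65 mm behind the grasp point.
Start: joints at [-1.335, 0.615, -0.013, 1.423, 0.008, 1.103, -0.04], TCP at [0.168, 0.628, 0.207] pointing down, gripper open.
Joint ranges: [-3.12, 3.12], [-0.3, 2.06], [-1.34, 1.32], [0.26, 2.42], [-1.36, 4.5], [0.01, 1.98], [-2.84, 2.84]. Speed limits (rad/s): [2.79, 2.79, 3.14, 3.14, 3.14, 3.14, 3.14].

## Interface

Orientations are given as a unit quaternion [x, y, z, w].
In Python, from rig import bot gives the robot as it stands. The module is installed in compiled form; this text tells all that it offers.
- The arm moves only by the tool carry_out, never from a script. Its argument "steps" is a list of rows, each an object of numbers: "x", "y", "z": the shift along the tool's x, y, z in mm; "yaw": the turn about the tool's z in rad. In form: [{"x": .., "y": .., "z": .., "yaw": ..}, ...]. A call has 1 to 12 rows; each row shifts and turns the commanded pose from where the row before left it, along the tool's axes as they then stand; what a row does not reach is not made up. A row lasts 1/8 s, in which the tool goes at most 62.5 mm and 10.7 degrees, less where a joint would pass 70% of its speed; a pose out of reach is approached as far as the arm can. A call is refused whole if a number of a shift passes 62.5 or a number of a turn 0.188, either way. A call with a gripper value outside its range is refused whole. "hand" is the gripper's target within -1 to 1 (shut at 1, half-way at 0, fully open at -1), set as the call begins (left out, the last holds). The fingers move at their own pace and stop on an object; the grip force is fixed at half the most. Time passes only in rows, so rows that do not move let the fingers close. It gives the time, the measured TCP pose, the force, the opening and the grip force at its end, in the units of the state.
- bot.observe(): the state, without advancing time (a new reading comes with each control period).
- bot.capture(name): name is "side" or "top" or "wrist"; returns the picture (420x560x3 uint8, red, green, blue); there is no depth.
- bot.camera_params(name): a dict with "mtx" (3x3 intrinsics, pixels), "view" (4x4, takes a point from world to camera coordinates). Camera axes: x right, y up, looking along -z (the intrinsics and any distortion apply to the point x, -y, -z); pixel columns grow to the right and rows downward; lengths in m; the calibration is good to about 2 mm. A picture is of the moment at which its call begins: read the wrist's pose just before it. camera_params takes no time and is no camera call; for the wrist camera it gives the pose at the moment of the call.
- bot.job_done(): hands the job in; it is judged then, once.
The state is a dict: "t": time; "joints": joint angles; "joint_vel": joint speeds; "effort": joint torques, N m; "tool_pos": TCP position; "tool_rot": TCP orientation; "force": force on the tool from outside, world axes, zero at the start; "ft_torque": the same for the moment, N m; "width": finger opening in m; "gripper_force": force on a finger pad.
Only numpy, scipy, OpenCV 4.12 (cv2) and the standard library are available. Lean on these libraries where they do the work, as an engineer would, in place of code of your own. Each camera call takes 0.05 s, during which the arm holds its last target. There are 200 camera calls.

## Task

The soap shelf has been scrubbed and its things are lying mixed on the washstand; put each back where its kind belongs: the soap and the pumice stone lying flat, side by side, on the ribs of the draining dish, the tweezers and the nail clippers lying flat on the floor of the smooth tray, and the tin standing in the round dish. Each thing must lie wholly inside the rim of its dish and rest on nothing else. Set each one down rather than dropping it, and leave the toothbrush rack and the glass tumbler standing where they are.

Things in the scene. Friction and masses are not known exactly. Their poses are not given: they have to be found in the camera images.
- soap_mid (a point): The yellow soap bar: a rounded block 80 mm long (its x), 52 mm wide (its y), 26 mm tall, about 110 g, loose, lying flat on the wooden washstand at the start. The point is its centre, 13 mm above its underside; z up.
- pumice_mid (a point): The grey pumice stone: a pitted block with half-round ends, 84 mm long (x), 44 mm wide (y), 30 mm tall, about 60 g, with upright sides, loose, lying flat on the washstand at the start. The point is its centre, 15 mm above its underside; z up.
- tweezers_mid (a point): The chrome tweezers, rigid, loose, lying on their side on the washstand, both arms seen from above: 90 mm long (x, tips to +x), 9 mm tall, 13 mm across the arms over the middle 40 mm (y, the width to grip), tapering to 3 to 6 mm at the ends, about 22 g. The point is the centre, 4.5 mm above the underside; z up.
- clippers_mid (a point): The folded chrome nail clippers: 60 mm long (x), 14 mm wide (y, the width to grip), 12 mm tall, about 35 g, loose, rigid, lying flat with the lever up on the washstand at the start. The point is the centre, 6 mm above the underside; z up.
- tin_mid (a point): The round aluminium tin, its press-button lid shut (the button is moulded in one with the lid and does not move): 64 mm across, 32 mm tall with a button 2 mm higher, about 90 g, loose, standing on the washstand at the start. The point is its centre, 16 mm above its underside; z up.
- drainer_in (a point): The draining dish: white ceramic, the longest dish, rectangular, with raised ribs (along x) all over its floor. Inside 110 mm (x) by 190 mm (y), wall 6 mm thick, rim 5 mm above the rib crests. The point is its middle at the height of the crests (18 mm above the shelf); x away from the robot, y left along the shelf, z up. Fixed on the pink shelf (its top 50 mm above the washstand).
- tray_in (a point): The smooth tray: white ceramic, rectangular, with a plain flat floor. Inside 112 mm (x) by 140 mm (y), wall 6 mm thick, rim 8 mm above the floor. The point is the middle of its inner floor (5 mm above the shelf); x away from the robot, y left along the shelf, z up. Fixed on the pink shelf (its top 50 mm above the washstand).
- saucer_in (a point): The round dish: white ceramic, flat-floored, 92 mm across inside, 104 mm outside, its rim 5 mm above its inner floor. The point is the middle of the inner floor (5 mm above the shelf top); z up. Fixed on the pink shelf (its top 50 mm above the washstand).
- rack_mid (a point): A bystander: the orange plastic toothbrush rack with four slots and three toothbrushes, loose, standing at one end of the shelf with its length across the shelf: 110 mm (x) by 46 mm (y), 85 mm tall, 180 mm with the brushes. The point is on its middle line, 40 mm above its underside.
- tumbler_mid (a point): A bystander: the small clear glass tumbler, loose, standing at the other end of the shelf, 66 mm across the rim and 90 mm tall. The point is on its axis, 45 mm above its underside.

How it is judged:
At the end, for the whole second after the job is handed in: Each thing lies inside the rim of its dish, flat (0.06 rad) at its resting height (3 mm): soap and pumice on the drainer ribs, tweezers and clippers on the tray floor, tin within 16 mm of the round dish centre. All released, at rest; rack and tumbler upright within 30 mm of their start (z of soap_mid in the frame of drainer_in between 0.01 and 0.016 m and angle between each of soap_mid, pumice_mid, tweezers_mid, clippers_mid, tin_mid's own z axis and vertical below 0.06 rad and linear speed of each of soap, pumice, tweezers, clippers, tin below 0.02 m/s and angular speed of each of soap, pumice, tweezers, clippers, tin below 0.2 rad/s and x of soap_mid in the frame of drainer_in between -0.032 and 0.032 m and y of soap_mid in the frame of drainer_in between -0.072 and 0.072 m and z of pumice_mid in the frame of drainer_in between 0.012 and 0.018 m and x of pumice_mid in the frame of drainer_in between -0.036 and 0.036 m and y of pumice_mid in the frame of drainer_in between -0.076 and 0.076 m and z of tweezers_mid in the frame of tray_in between 0.0015 and 0.0075 m and x of tweezers_mid in the frame of tray_in between -0.052 and 0.052 m and y of tweezers_mid in the frame of tray_in between -0.066 and 0.066 m and z of clippers_mid in the frame of tray_in between 0.003 and 0.009 m and x of clippers_mid in the frame of tray_in between -0.052 and 0.052 m and y of clippers_mid in the frame of tray_in between -0.066 and 0.066 m and z of tin_mid in the frame of saucer_in between 0.013 and 0.019 m and horizontal distance between tin_mid and saucer_in below 0.016 m and distance of each of rack_mid, tumbler_mid from where it was at the start of the episode below 0.03 m and angle between each of rack_mid, tumbler_mid's own z axis and vertical below 0.2 rad); the robot touches nothing.
It fails at once if one of the five things is let go in the air, more than 25 mm above where it would rest in its dish ((height (world z) of soap_mid above 0.106 m and contact force between the fingers and soap below 0.01 N) or (height (world z) of pumice_mid above 0.108 m and contact force between the fingers and pumice below 0.01 N) or (height (world z) of tweezers_mid above 0.0845 m and contact force between the fingers and tweezers below 0.01 N) or (height (world z) of clippers_mid above 0.086 m and contact force between the fingers and clippers below 0.01 N) or (height (world z) of tin_mid above 0.096 m and contact force between the fingers and tin below 0.01 N)).
It fails at once if the toothbrush rack is pushed more than 30 mm or tipped (distance of rack_mid from where it was at the start of the episode above 0.03 m or angle between rack_mid's own z axis and vertical above 0.35 rad).
It fails at once if the glass tumbler is pushed more than 30 mm or tipped (distance of tumbler_mid from where it was at the start of the episode above 0.03 m or angle between tumbler_mid's own z axis and vertical above 0.35 rad).
It also fails if it takes over 112 s, if anything falls off the work surface, if the arm or the gripper's body presses on something with over 40 N, if the wrist force passes 120 N, or if a joint passes its speed limit or range.

## Working session

There is one attempt and no reset: what is moved stays moved. The work goes in short steps, Python scripts to look and compute and a tool call to move; the robot and the scene stay as the last step left them, time stands still between calls to the robot, and variables do not carry over. Pictures are saved under pics/ and viewed, at most 14 in all, crops included, and the job is handed in when it is done.

Besides the shell and the picture viewer there is one more tool, called as a command line: name --argument value ..., lists and objects as JSON in quotes. carry_out: Moves the arm, as the interface text tells. Its arguments: {"type":"object","properties":{"steps":{"type":"array"},"hand":{"type":"number"}},"required":["steps"]}

```bash
mkdir -p pics
cat > h.py <<'E'
import numpy as np, cv2
from rig import bot
from scipy.spatial.transform import Rotation as R
def snap(n,f,crop=None,s=1):
    im=bot.capture(n)[:,:,::-1]
    if crop: a,b,c,d=crop; im=im[b:d,a:c]
    cv2.imwrite('pics/'+f,cv2.resize(im,None,fx=s,fy=s,interpolation=cv2.INTER_CUBIC))
def cam(n):
    p=bot.camera_params(n); return np.array(p['mtx']),np.array(p['view'])
def world(c,u,v,z):
    K,V=c
    d=np.linalg.inv(K)@[u,v,1]; d=np.array([d[0],-d[1],-d[2]])
    Ri=V[:3,:3].T; o=-Ri@V[:3,3]; w=Ri@d
    return (o+w*(z-o[2])/w[2])[:3]
def pix(c,P):
    K,V=c; q=V[:3,:3]@np.array(P)+V[:3,3]; q=K@[q[0],-q[1],-q[2]]; return q[:2]/q[2]
E
python3 - <<'E'
from h import *
s=bot.observe(); print(s); 
for n in ('top','side','wrist'):
    snap(n,n+'0.png',None,1.4); p=bot.camera_params(n); print(n,p)
E
```

```text
{'t': 0.0, 'joints': array([-1.33551016,  0.61587273, -0.01258781,  1.42487827,  0.00813058,
        1.10339877, -0.04041672]), 'joint_vel': array([ 2.83817158e-04, -8.35112925e-04, -5.51829317e-05, -1.31958137e-04,
       -2.05699178e-03, -8.83402311e-04,  1.02823513e-04]), 'effort': array([ 5.53213795e-04, -4.58936405e+01,  2.09778473e-01, -1.65744978e+01,
       -6.09909953e-02,  2.06040120e-02,  2.24596847e-04]), 'tool_pos': array([0.1680295 , 0.62706507, 0.20621831]), 'tool_rot': array([ 1.30499646e-01,  9.91447564e-01, -1.24704100e-03, -1.24246492e-04]), 'force': array([0.74615201, 0.04930127, 0.39445125]), 'ft_torque': array([ 0.01138056,  0.0096705 , -0.01570721]), 'gripper_force': 0.0, 'width': 0.09270941452425512}
top {'mtx': array([[455.81018475,   0.        , 278.09421416],
       [  0.        , 455.81018475, 209.05997619],
       [  0.        ,   0.        ,   1.        ]]), 'view': array([[ 0.02708512, -0.99962872, -0.00296861, -0.01306482],
       [ 0.99066063,  0.02644489,  0.13376168, -0.54878313],
       [-0.13363351, -0.00656384,  0.99100908, -1.23535681],
       [
[... 199 characters left out ...]
     ,   1.        ]]), 'view': array([[ 0.72502517, -0.68870612, -0.00473195, -0.37209794],
       [ 0.45858546,  0.47762019,  0.7493853 , -0.31416495],
       [-0.51384617, -0.54549321,  0.66211727, -0.79122606],
       [ 0.        ,  0.        ,  0.        ,  1.        ]])}
wrist {'mtx': array([[299.06798694,   0.        , 275.31345001],
       [  0.        , 299.06798694, 210.91259918],
       [  0.        ,   0.        ,   1.        ]]), 'view': array([[ 0.25892424,  0.96589707, -0.00104585, -0.65115836],
       [-0.92490463,  0.24762318, -0.28850335,  0.03499048],
       [-0.27840556,  0.07566783,  0.95747831, -0.39151761],
       [ 0.        ,  0.        ,  0.        ,  1.        ]])}
```

View pics/top0.png

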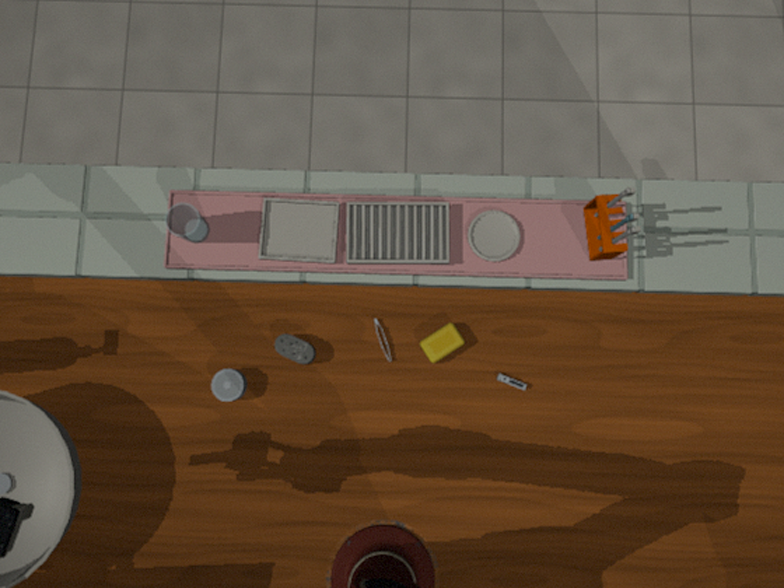

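View pics/side0.png

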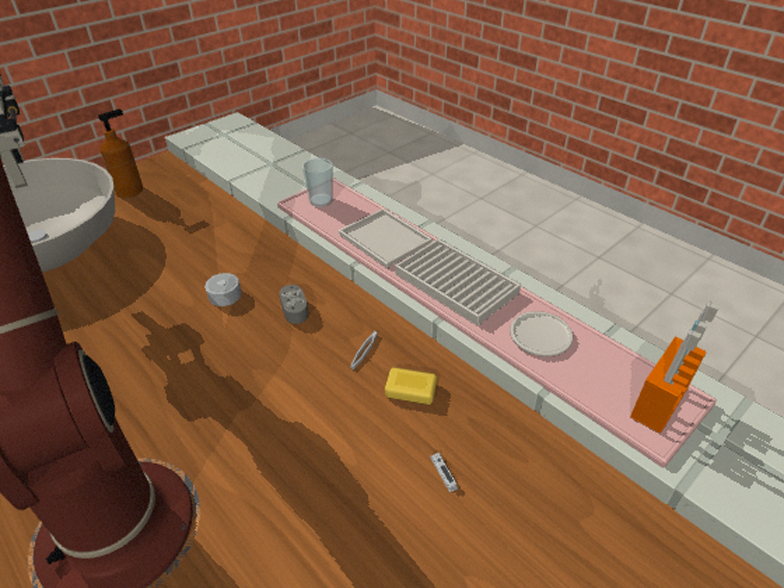

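Top view: x is up and y is left. In displayed pixels, the tumbler is at (188,222), tray (300,231), drainer (398,233), saucer (494,236) and rack (605,228). On the wood are the tin (228,385), pumice (294,348), tweezers (383,340), soap (442,342) and clippers (512,381). I'll take an enlarged crop to read these more exactly.

Run:
```python
from h import *
snap('top','c1.png',(110,130,460,290),2.28)
```

```text
(no output)
```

View pics/c1.png

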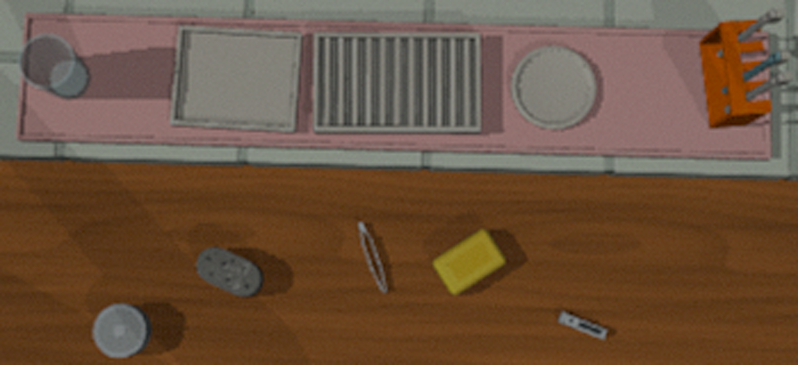

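The crop shows every thing clearly. The tray's outer corners are (178,26) to (297,131), the drainer's (316,33) to (481,131), the saucer's centre is (555,87), and the small items lie between (93,222) and (607,356). Next I convert these to world positions.

Run:
```python
from h import *
np.set_printoptions(precision=4,suppress=True)
c=cam('top')
W=lambda p,z: world(c,110+(p[0]+.5)/2.28-.5,130+(p[1]+.5)/2.28-.5,z)[:2]
for n,z,ps in [('tray',.063,[(178,26),(301,31),(297,131),(172,125)]),('drain',.073,[(316,33),(481,33),(481,131),(314,131)]),
 ('saucer',.060,[(512,87),(598,87),(555,45),(555,129)]),('tin',.032,[(121,304),(121,357),(93,330),(149,330)]),
 ('pumice',.03,[(197,262),(262,286),(218,249),(238,297)]),('tweez',.009,[(360,223),(386,291)]),
 ('soap',.026,[(433,265),(486,230),(505,258),(455,293)]),('clip',.012,[(559,314),(607,335)]),('rack',.135,[(701,26),(705,126),(769,117)]),('tumb',.14,[(48,60)])]:
    q=np.array([W(p,z) for p in ps]); print(n,q.mean(0),'\n',q.tolist() if 0 else q.round(3).tolist())
    d=q[1]-q[0]; print('   ang',np.degrees(np.arctan2(d[1],d[0])),'len',np.linalg.norm(d))
d=W((601,345),.01);
```

```text
tray [0.6669 0.1835] 
 [[0.73, 0.259], [0.728, 0.108], [0.603, 0.108], [0.607, 0.259]]
   ang -90.8901104519521 len 0.1508086650353883
drain [ 0.6651 -0.0122] 
 [[0.723, 0.089], [0.728, -0.111], [0.607, -0.113], [0.602, 0.087]]
   ang -88.4960274504148 len 0.20002114648320551
saucer [ 0.6667 -0.2033] 
 [[0.665, -0.151], [0.668, -0.256], [0.719, -0.203], [0.615, -0.204]]
   ang -88.48673898169372 len 0.1045166687229809
tin [0.3594 0.3138] 
 [[0.391, 0.316], [0.328, 0.312], [0.359, 0.348], [0.361, 0.28]]
   ang -176.5084897952874 len 0.06332330910549733
pumice [0.4312 0.1874] 
 [[0.444, 0.227], [0.417, 0.146], [0.461, 0.202], [0.403, 0.175]]
   ang -108.52150176837114 len 0.08485024556635222
tweez [0.4574 0.0129] 
 [[0.499, 0.03], [0.416, -0.004]]
   ang -157.43858880958766 len 0.0901864696597703
soap [ 0.454  -0.1058] 
 [[0.448, -0.061], [0.493, -0.125], [0.459, -0.149], [0.415, -0.088]]
   ang -55.16860627725269 len 0.07807024180132953
clip [ 0.3814 -0.2467] 
 [[0.393, -0.217], [0.369, -0.276]]
   ang -112.12477960383588 len 0.06344270427041256
rack [ 0.6514 -0.3852] 
 [[0.725, -0.359], [0.608, -0.362], [0.621, -0.435]]
   ang -178.5608100954391 len 0.11697411083156109
tumb [0.6642 0.3886] 
 [[0.664, 0.389]]Traceback (most recent call last):
  File "<stdin>", line 10, in <module>
IndexError: index 1 is out of bounds for axis 0 with size 1
```

carry_out --steps '[{"x": -41,"y": -39.5,"z": 9.5},{"x": -41,"y": -39.5,"z": 9.5},{"x": -41,"y": -39.5,"z": 9.5},{"x": -41,"y": -39.5,"z": 9.5},{"x": -41,"y": -39.5,"z": 9.5},{"x": -41,"y": -39.5,"z": 9.5},{"x": -41,"y": -39.5,"z": 9.5},{"x": -41,"y": -39.5,"z": 9.5},{"x": -41,"y": -39.5,"z": 9.5},{"yaw": -0.186},{"yaw": -0.186},{"yaw": -0.186}]' --hand -1

```text
invalid input
```

```bash
cat >> h.py <<'E'
def plan(x,y,z,phi):
    "shift in tool axes (mm) and yaw (rad) to reach TCP x,y,z with tool-y heading phi (deg)"
    s=bot.observe(); r=R.from_quat(s['tool_rot']).as_matrix()
    ph=np.degrees(np.arctan2(r[1,1],r[0,1]))
    yaw=-np.radians((phi-ph+180)%360-180)
    d=np.array([x,y,z])-s['tool_pos']
    print('t',round(s['t'],2),'at',s['tool_pos'].round(4),'phi',round(ph,1),'j7',round(s['joints'][6],2),'w',round(s['width'],4),'F',s['force'].round(1),'tilt',r[:,2].round(3))
    a=(r.T@d*1000).round(1); print(' shift',a,'norm/62',round(np.linalg.norm(a)/62,1),'yaw',round(yaw,3),'rows',round(abs(yaw)/.187,1))
E
python3 -c "
from h import *
plan(.431,.187,.12,161.5)"
```

```text
t 0.2 at [0.1681 0.6274 0.2066] phi 75.0 j7 -0.04 w 0.093 F [-0.9 -0.8  0.2] tilt [-0.    -0.002 -1.   ]
 shift [-367.9 -357.2   87.2] norm/62 8.4 yaw -1.51 rows 8.1
```

carry_out --steps '[{"x": -41,"y": -39.5,"z": 9.5,"yaw": 0},{"x": -41,"y": -39.5,"z": 9.5,"yaw": 0},{"x": -41,"y": -39.5,"z": 9.5,"yaw": 0},{"x": -41,"y": -39.5,"z": 9.5,"yaw": 0},{"x": -41,"y": -39.5,"z": 9.5,"yaw": 0},{"x": -41,"y": -39.5,"z": 9.5,"yaw": 0},{"x": -41,"y": -39.5,"z": 9.5,"yaw": 0},{"x": -41,"y": -39.5,"z": 9.5,"yaw": 0},{"x": -41,"y": -39.5,"z": 9.5,"yaw": 0},{"x": 0,"y": 0,"z": 0,"yaw": -0.186},{"x": 0,"y": 0,"z": 0,"yaw": -0.186},{"x": 0,"y": 0,"z": 0,"yaw": -0.186}]' --hand -1

```text
t: 1.7
tool_pos: [0.4327, 0.1887, 0.1218]
tool_rot: [-0.15, 0.989, -0.0, -0.0]
force: [-0.8, -0.6, -0.0]
width: 0.0929
gripper_force: 0.0
```

carry_out --steps '[{"x": 0,"y": 0,"z": 0,"yaw": -0.158},{"x": 0,"y": 0,"z": 0,"yaw": -0.158},{"x": 0,"y": 0,"z": 0,"yaw": -0.158},{"x": 0,"y": 0,"z": 0,"yaw": -0.158},{"x": 0,"y": 0,"z": 0,"yaw": -0.158},{"x": 0,"y": 0,"z": 0,"yaw": -0.158},{"x": 0,"y": 0,"z": 0,"yaw": 0}]'

```text
t: 2.58
tool_pos: [0.4327, 0.1888, 0.1218]
tool_rot: [-0.582, 0.813, 0.0, -0.0]
force: [0.1, 0.2, 0.9]
width: 0.0928
gripper_force: 0.0
```

```bash
python3 -c "
from h import *
plan(.431,.187,.024,161.5)
c=cam('wrist'); snap('wrist','w1.png',None,1.4)
print(c, [pix(c,p) for p in ([.431,.187,.03],[.431+.042*.317,.187+.042*.948,.03])])"
```

```text
t 2.58 at [0.4327 0.1888 0.1218] phi 161.2 j7 2.02 w 0.0928 F [0.1 0.2 0.9] tilt [-0.  0. -1.]
 shift [ 2.2  1.  97.8] norm/62 1.6 yaw -0.006 rows 0.0
(array([[299.06798694,   0.        , 275.31345001],
       [  0.        , 299.06798694, 210.91259918],
       [  0.        ,   0.        ,   1.        ]]), array([[-9.46363070e-01,  3.23105093e-01,  1.95273734e-04,
         3.49485109e-01],
       [-3.09354820e-01, -9.05914259e-01, -2.89169416e-01,
         3.16294442e-01],
       [-9.32552095e-02, -2.73719665e-01,  9.57277917e-01,
        -2.17474469e-01],
       [ 0.00000000e+00,  0.00000000e+00,  0.00000000e+00,
         1.00000000e+00]])) [array([277.47972833, 205.70121286]), array([277.66077991, 247.04040019])]
```

View pics/w1.png

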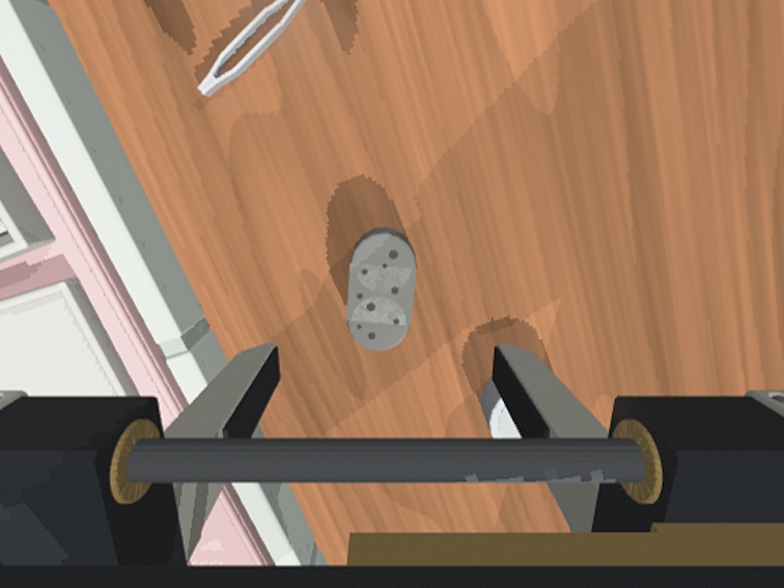

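Wrist view: the pumice is centred at displayed (381,291), with ends at (385,233) and (379,349), so it is turned slightly from the jaw line. The tweezers are at the top and the tin's top is at (505,420).

```bash
python3 -c "
from h import *
c=cam('wrist'); W=lambda u,v,z: world(c,(u+.5)/1.4-.5,(v+.5)/1.4-.5,z)
a=W(379,349,.03);b=W(385,233,.03);m=(a+b)/2;d=a-b
ph=np.degrees(np.arctan2(d[1],d[0]));print(m,ph,np.linalg.norm(d)); plan(m[0],m[1],.024,ph+90)
print(W(205,92,.005))"
```

```text
[0.43647434 0.18901169 0.03      ] 68.11195807010759 0.08123459836768611
t 2.62 at [0.4327 0.1888 0.1218] phi 161.1 j7 2.02 w 0.0931 F [-0.2  0.5  0.2] tilt [-0.  0. -1.]
 shift [-1.4 -3.5 97.8] norm/62 1.6 yaw 0.052 rows 0.3
[0.50239949 0.03194629 0.005     ]
```

carry_out --steps '[{"x": -1.4,"y": -3.5,"z": 0,"yaw": 0.052},{"x": 0,"y": 0,"z": 40,"yaw": 0},{"x": 0,"y": 0,"z": 40,"yaw": 0},{"x": 0,"y": 0,"z": 12,"yaw": 0},{"x": 0,"y": 0,"z": 6,"yaw": 0},{"x": 0,"y": 0,"z": 0,"yaw": 0}]'

```text
t: 3.38
tool_pos: [0.437, 0.1895, 0.0245]
tool_rot: [-0.561, 0.828, -0.0, 0.001]
force: [-0.1, 0.4, 0.8]
width: 0.0932
gripper_force: 0.0
```

carry_out --steps '[{"x": 0,"y": 0,"z": 0,"yaw": 0},{"x": 0,"y": 0,"z": 0,"yaw": 0},{"x": 0,"y": 0,"z": 0,"yaw": 0},{"x": 0,"y": 0,"z": 0,"yaw": 0},{"x": 0,"y": 0,"z": 0,"yaw": 0},{"x": 0,"y": 0,"z": 0,"yaw": 0}]' --hand 1

```text
t: 4.12
tool_pos: [0.4364, 0.1892, 0.0238]
tool_rot: [-0.561, 0.828, 0.0, -0.0]
force: [0.4, 0.1, 0.2]
width: 0.0377
gripper_force: 0.0
```

```bash
python3 -c "
from h import *
plan(.431,.187,.024,161.5)
snap('wrist','w2.png',None,1.0);print(bot.observe()['width'],bot.observe()['gripper_force'])"
```

```text
t 4.12 at [0.4364 0.1892 0.0238] phi 158.3 j7 1.87 w 0.0377 F [0.4 0.1 0.2] tilt [-0. -0. -1.]
 shift [ 4.   4.2 -0.2] norm/62 0.1 yaw -0.056 rows 0.3
0.03371472401348173 0.0
```

View pics/w2.png

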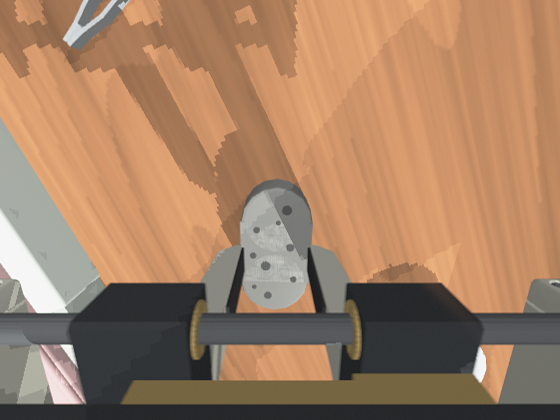

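The pumice sits between the jaws, spanning pixels (277,180) to (275,308), and the jaw tips are near (242,248) and (308,248). The width reading is below 44 mm and still falling, so I'll check the geometry by projection before moving anything.

```bash
python3 -c "
from h import *
c=cam('wrist');s=bot.observe();r=R.from_quat(s['tool_rot']).as_matrix();T=s['tool_pos']
print(s['width'],s['gripper_force'])
for w in (.017,.022):
  for z in (.017,0,-.02): print(w,z,[pix(c,T+r@[x,sg*w,z]).round(0).tolist() for sg in(-1,1) for x in (-.0075,.0075)])
W=lambda u,v,z: world(c,u,v,z)
for p in ((277,182),(275,308),(242,230),(311,230)): print(p,W(*p,.03))
"
```

```text
0.03371472401348173 0.0
0.017 0.017 [[253.0, 248.0], [252.0, 228.0], [301.0, 248.0], [301.0, 228.0]]
0.017 0 [[251.0, 258.0], [250.0, 237.0], [303.0, 258.0], [303.0, 237.0]]
0.017 -0.02 [[248.0, 273.0], [247.0, 250.0], [306.0, 273.0], [306.0, 250.0]]
0.022 0.017 [[245.0, 248.0], [245.0, 228.0], [308.0, 248.0], [308.0, 228.0]]
0.022 0 [[243.0, 258.0], [242.0, 237.0], [310.0, 258.0], [311.0, 237.0]]
0.022 -0.02 [[239.0, 273.0], [239.0, 250.0], [314.0, 273.0], [315.0, 250.0]]
(277, 182) [0.41993087 0.14806931 0.03      ]
(275, 308) [0.45246407 0.22660419 0.03      ]
(242, 230) [0.45077645 0.16784768 0.03      ]
(311, 230) [0.41158548 0.1834418  0.03      ]
```

carry_out --steps '[{"x": 0,"y": 0,"z": 0,"yaw": 0}]'

```text
t: 4.3
tool_pos: [0.4364, 0.1891, 0.0238]
tool_rot: [-0.561, 0.828, 0.0, -0.0]
force: [0.1, -0.1, 0.6]
width: 0.0236
gripper_force: 0.0
```

carry_out --steps '[{"x": 0,"y": 0,"z": 0,"yaw": 0},{"x": 0,"y": 0,"z": 0,"yaw": 0},{"x": 0,"y": 0,"z": 0,"yaw": 0}]'

```text
t: 4.68
tool_pos: [0.4364, 0.1891, 0.0238]
tool_rot: [-0.561, 0.828, -0.0, -0.0]
force: [-0.1, -0.0, -0.5]
width: 0.0002
gripper_force: 0.0
```

```bash
python3 -c "
from h import *
plan(.431,.187,.024,161.5)
a=bot.capture('wrist')[150:420,150:450,::-1]; b=bot.capture('side')[120:300,100:300,::-1]
b=cv2.resize(b,(300,270),interpolation=cv2.INTER_CUBIC)
cv2.imwrite('pics/w3.png',np.hstack([a,b]))"
```

```text
t 4.67 at [0.4364 0.1891 0.0238] phi 158.3 j7 1.87 w 0.0002 F [-0.1 -0.  -0.5] tilt [-0. -0. -1.]
 shift [ 4.   4.2 -0.2] norm/62 0.1 yaw -0.056 rows 0.3
```

View pics/w3.png

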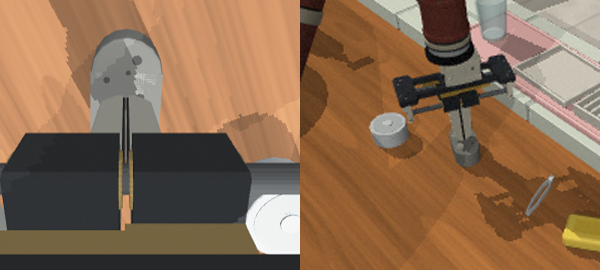

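The jaws shut fully without touching the pumice, which has not moved. In the right crop the fingertips look level with its top, so the real tip height is in doubt. I'll check the nose length and the tip's height from the cameras.

```bash
python3 -c "
from h import *
print(bot.nose_length,[a for a in dir(bot) if a[0]!='_'])
s=bot.observe();print(s['tool_pos'],s['tool_rot'],s['joints'])
c=cam('side');T=s['tool_pos']
K,V=cam('wrist');print('cam',-V[:3,:3].T@V[:3,3])
for z in (0,.01,.03,.05,.07,.1): print(z,((pix(c,[T[0],T[1],z])-[100,120])*1.5+[300,0]).round(0))
im=bot.capture('side')[190:240,185:235,::-1]; a=cv2.resize(im,None,fx=8,fy=8,interpolation=cv2.INTER_CUBIC)
w=bot.capture('wrist')[150:300,200:350,::-1];w=cv2.resize(w,(400,400),interpolation=cv2.INTER_CUBIC)
cv2.imwrite('pics/s4.png',np.hstack([a,w]))"
```

```text
0.017 ['Unreachable', 'camera_params', 'capture', 'job_done', 'nose_length', 'observe']
[0.43639414 0.18913428 0.02385063] [-5.61401195e-01  8.27543774e-01 -3.50885923e-06 -2.69909308e-05] [-0.24865392  0.65953256 -0.30593394  2.09111914  0.43685837  0.45139229
  1.87189719]
cam [0.40818928 0.11591314 0.20167768]
0 [463. 150.]
0.01 [463. 146.]
0.03 [461. 138.]
0.05 [460. 129.]
0.07 [459. 120.]
0.1 [457. 107.]
```

View pics/s4.png

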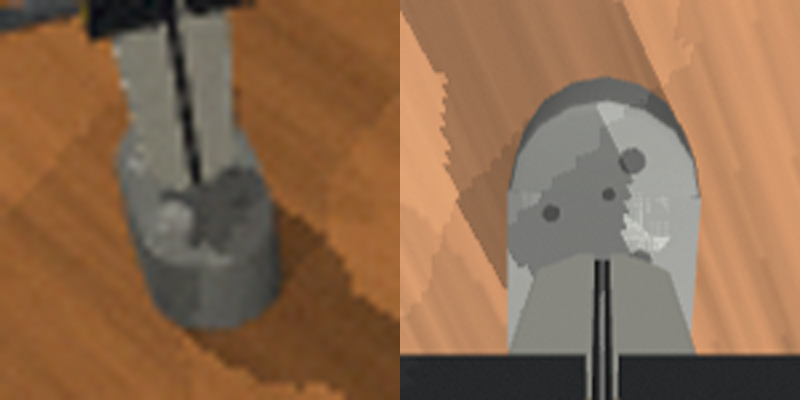

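The fingertips stop at the pumice's top: they read about row 247 in the wrist view and z of about 0.03 m in the side view. In the first wrist view the open jaws' tip gap was 154 px, which at 93 mm wide puts the tips about 0.18 m from the camera. That means the real tips are 10–15 mm *behind* the reported TCP, not 17 mm ahead as stated. I'll open, go lower in small steps while watching the force, and grip there.

carry_out --steps '[{"x": 0,"y": 0,"z": 0,"yaw": 0},{"x": 0,"y": 0,"z": 0,"yaw": 0},{"x": 0,"y": 0,"z": 0,"yaw": 0},{"x": 0,"y": 0,"z": 0,"yaw": 0},{"x": 0,"y": 0,"z": 0,"yaw": 0},{"x": 0,"y": 0,"z": 0,"yaw": 0},{"x": 0,"y": 0,"z": 0,"yaw": 0}]' --hand -0.8

```text
t: 5.75
tool_pos: [0.4364, 0.1891, 0.0238]
tool_rot: [-0.561, 0.828, -0.0, -0.0]
force: [0.0, 0.8, 0.8]
width: 0.0657
gripper_force: 0.0
```

carry_out --steps '[{"x": 0,"y": 0,"z": 4,"yaw": 0},{"x": 0,"y": 0,"z": 4,"yaw": 0},{"x": 0,"y": 0,"z": 3,"yaw": 0},{"x": 0,"y": 0,"z": 3,"yaw": 0},{"x": 0,"y": 0,"z": 0,"yaw": 0}]'

```text
t: 6.38
tool_pos: [0.4362, 0.1891, 0.0096]
tool_rot: [-0.561, 0.827, 0.0, -0.0]
force: [0.2, 0.3, 0.2]
width: 0.0839
gripper_force: 0.0
```

TCP z is 0.0096 m with no force. The stated tip would already be inside the wood, so the offset is confirmed. I'll go a little lower and grip.

carry_out --steps '[{"x": 0,"y": 0,"z": 3,"yaw": 0},{"x": 0,"y": 0,"z": 3,"yaw": 0},{"x": 0,"y": 0,"z": 2,"yaw": 0},{"x": 0,"y": 0,"z": 0,"yaw": 0}]'

```text
t: 6.88
tool_pos: [0.4363, 0.1891, 0.0017]
tool_rot: [-0.561, 0.828, -0.0, -0.0]
force: [-0.4, 0.3, 0.1]
width: 0.0835
gripper_force: 0.0
```

carry_out --steps '[{"x": 0,"y": 0,"z": 0,"yaw": 0},{"x": 0,"y": 0,"z": 0,"yaw": 0},{"x": 0,"y": 0,"z": 0,"yaw": 0},{"x": 0,"y": 0,"z": 0,"yaw": 0},{"x": 0,"y": 0,"z": 0,"yaw": 0},{"x": 0,"y": 0,"z": 0,"yaw": 0},{"x": 0,"y": 0,"z": 0,"yaw": 0}]' --hand 1

```text
t: 7.75
tool_pos: [0.4364, 0.1892, 0.0019]
tool_rot: [-0.561, 0.828, -0.0, 0.0]
force: [-0.2, -0.8, 0.6]
width: 0.0436
gripper_force: 29.8
```

Gripped: width 43.6 mm at 30 N. Now lift, turn to the shelf axis and carry.

carry_out --steps '[{"x": 0,"y": 0,"z": -20,"yaw": 0},{"x": 0,"y": 0,"z": -40,"yaw": 0.17},{"x": 0,"y": 0,"z": -40,"yaw": 0.17},{"x": 0,"y": 0,"z": -40,"yaw": 0.17},{"x": 0,"y": 0,"z": 0,"yaw": 0.17},{"x": 0,"y": 0,"z": 0,"yaw": 0.17},{"x": 0,"y": 0,"z": 0,"yaw": 0.17},{"x": 0,"y": 0,"z": 0,"yaw": 0.165},{"x": 0,"y": 0,"z": 0,"yaw": 0}]'

```text
t: 8.88
tool_pos: [0.436, 0.1892, 0.1417]
tool_rot: [-0.005, 1.0, -0.0, -0.0]
force: [-0.4, -0.2, 0.0]
width: 0.0437
gripper_force: 29.8
```

```bash
python3 -c "
from h import *
plan(.667,.035,.142,90.5);print(bot.observe()['gripper_force'])"
```

```text
t 8.88 at [0.436  0.1892 0.1417] phi 90.5 j7 1.06 w 0.0437 F [-0.4 -0.2  0. ] tilt [-0.    -0.001 -1.   ]
 shift [-229.5 -156.4   -0.3] norm/62 4.5 yaw 0.001 rows 0.0
29.816951751708984
```

carry_out --steps '[{"x": -46,"y": -31.3,"z": 0,"yaw": 0},{"x": -46,"y": -31.3,"z": 0,"yaw": 0},{"x": -46,"y": -31.3,"z": 0,"yaw": 0},{"x": -46,"y": -31.3,"z": 0,"yaw": 0},{"x": -45.5,"y": -31.3,"z": 0,"yaw": 0},{"x": 0,"y": 0,"z": 0,"yaw": 0}]'

```text
t: 9.62
tool_pos: [0.6694, 0.0284, 0.1405]
tool_rot: [-0.001, 1.0, -0.002, 0.0]
force: [-0.2, 0.7, -1.0]
width: 0.0444
gripper_force: 29.8
```

```bash
python3 -c "
from h import *
plan(.667,.035,.0705,90.5)
c=cam('wrist'); snap('wrist','w5.png',None,1.4)
print([(pix(c,p)*1.4).round(0).tolist() for p in ([.606,.089,.073],[.606,-.113,.073],[.728,.089,.073],[.728,-.113,.073],[.667,.035,.073])])"
```

```text
t 9.62 at [0.6694 0.0284 0.1405] phi 90.1 j7 1.45 w 0.0444 F [-0.2  0.7 -1. ] tilt [ 0.001 -0.004 -1.   ]
 shift [ 2.4  6.8 69.9] norm/62 1.1 yaw -0.006 rows 0.0
[[489.0, 198.0], [136.0, 197.0], [475.0, 388.0], [168.0, 387.0], [394.0, 299.0]]
```

View pics/w5.png

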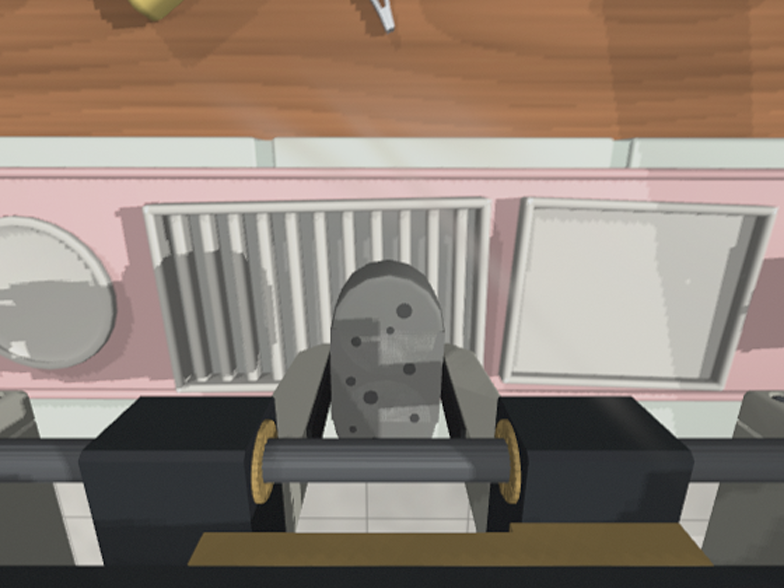

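Wrist view: the pumice hangs flat and aligned over the drainer's ribs. The drainer rim corners are (145,205), (489,200) and (180,388), and the tray's are (527,199), (777,208), (722,387) and (502,383).

```bash
python3 -c "
from h import *
c=cam('wrist'); W=lambda p,z: world(c,(p[0]+.5)/1.4-.5,(p[1]+.5)/1.4-.5,z)[:2].round(4)
print('drain',[W(p,.073) for p in((145,205),(489,200),(180,388))])
print('tray',[W(p,.063) for p in((527,199),(777,208),(722,387),(502,383))])
print('pum',[W(p,.142+.028) for p in((388,275),(331,345),(443,345))])
plan(.667,.035,.0705,90.5)"
```

```text
drain [array([ 0.6088, -0.1052]), array([0.6049, 0.0923]), array([ 0.7264, -0.1011])]
tray [array([0.6049, 0.1174]), array([0.6093, 0.2678]), array([0.7293, 0.2631]), array([0.727 , 0.1129])]
pum [array([0.6255, 0.0341]), array([0.6532, 0.0124]), array([0.653 , 0.0554])]
t 9.68 at [0.6674 0.0318 0.1406] phi 90.3 j7 1.45 w 0.0437 F [ 0.1 -1.2 -1. ] tilt [-0.001 -0.001 -1.   ]
 shift [ 0.3  3.3 70.1] norm/62 1.1 yaw -0.003 rows 0.0
```

carry_out --steps '[{"x": 0,"y": 6,"z": 15,"yaw": 0},{"x": 0,"y": 0,"z": 20,"yaw": 0},{"x": 0,"y": 0,"z": 15,"yaw": 0},{"x": 0,"y": 0,"z": 10,"yaw": 0},{"x": 0,"y": 0,"z": 5,"yaw": 0},{"x": 0,"y": 0,"z": 3,"yaw": 0},{"x": 0,"y": 0,"z": 0,"yaw": 0},{"x": 0,"y": 0,"z": 0,"yaw": 0}]'

```text
t: 10.68
tool_pos: [0.6674, 0.0403, 0.0743]
tool_rot: [-0.004, 1.0, 0.0, 0.0]
force: [1.1, -0.4, -0.7]
width: 0.0441
gripper_force: 29.8
```

carry_out --steps '[{"x": 0,"y": 0,"z": 1.5,"yaw": 0},{"x": 0,"y": 0,"z": 1,"yaw": 0},{"x": 0,"y": 0,"z": 0,"yaw": 0}]'

```text
t: 11.05
tool_pos: [0.6669, 0.0403, 0.0712]
tool_rot: [-0.004, 1.0, -0.0, -0.0]
force: [-0.0, 0.7, -1.0]
width: 0.044
gripper_force: 29.8
```

carry_out --steps '[{"x": 0,"y": 0,"z": 1,"yaw": 0},{"x": 0,"y": 0,"z": 0.7,"yaw": 0},{"x": 0,"y": 0,"z": 0,"yaw": 0}]'

```text
t: 11.42
tool_pos: [0.667, 0.0403, 0.07]
tool_rot: [-0.004, 1.0, -0.0, 0.0]
force: [-0.7, -0.3, 2.7]
width: 0.0438
gripper_force: 29.8
```

carry_out --steps '[{"x": 0,"y": 0,"z": 0,"yaw": 0},{"x": 0,"y": 0,"z": 0,"yaw": 0},{"x": 0,"y": 0,"z": 0,"yaw": 0},{"x": 0,"y": 0,"z": 0,"yaw": 0},{"x": 0,"y": 0,"z": -15,"yaw": 0},{"x": 0,"y": 0,"z": -30,"yaw": 0},{"x": 0,"y": 0,"z": -40,"yaw": 0},{"x": 0,"y": 0,"z": 0,"yaw": 0}]' --hand -0.4

```text
t: 12.42
tool_pos: [0.67, 0.0406, 0.16]
tool_rot: [-0.004, 1.0, 0.0, 0.005]
force: [0.1, -0.2, 0.3]
width: 0.0654
gripper_force: 0.0
```

```bash
python3 -c "
from h import *
plan(.457,-.106,.12,35)"
```

```text
t 12.43 at [0.67   0.0406 0.16  ] phi 90.4 j7 1.44 w 0.0654 F [ 0.1 -0.2  0.3] tilt [ 0.01   0.001 -1.   ]
 shift [ 214.5 -145.1   37.7] norm/62 4.2 yaw 0.967 rows 5.2
```

carry_out --steps '[{"x": 42.5,"y": -29,"z": 0,"yaw": 0},{"x": 42.5,"y": -29,"z": 10,"yaw": 0},{"x": 42.5,"y": -29,"z": 10,"yaw": 0},{"x": 42.5,"y": -29,"z": 10,"yaw": 0},{"x": 42.5,"y": -29,"z": 10,"yaw": 0},{"x": 0,"y": 0,"z": 0,"yaw": 0.161},{"x": 0,"y": 0,"z": 0,"yaw": 0.161},{"x": 0,"y": 0,"z": 0,"yaw": 0.161},{"x": 0,"y": 0,"z": 0,"yaw": 0.161},{"x": 0,"y": 0,"z": 0,"yaw": 0.161},{"x": 0,"y": 0,"z": 0,"yaw": 0.161},{"x": 0,"y": 0,"z": 0,"yaw": 0}]' --hand -1

```text
t: 13.92
tool_pos: [0.4553, -0.106, 0.1146]
tool_rot: [0.46, 0.888, -0.0, -0.0]
force: [-0.1, 0.2, 0.4]
width: 0.0929
gripper_force: 0.0
```

carry_out --steps '[{"x": 0,"y": 0,"z": 0,"yaw": 0}]'

```text
t: 14.05
tool_pos: [0.4554, -0.1061, 0.1146]
tool_rot: [0.46, 0.888, -0.0, -0.0]
force: [0.4, -0.1, -1.2]
width: 0.0928
gripper_force: 0.0
```

```bash
python3 -c "
from h import *
plan(.457,-.106,.002,35)
c=cam('wrist'); snap('wrist','w6.png',None,1.4)
print([(pix(c,p)*1.4).round(0).tolist() for p in ([.457,-.106,.026],)])"
```

```text
t 14.05 at [ 0.4554 -0.1061  0.1146] phi 35.2 j7 0.95 w 0.0928 F [ 0.4 -0.1 -1.2] tilt [-0.  0. -1.]
 shift [ -0.9   1.4 112.6] norm/62 1.8 yaw 0.004 rows 0.0
[[384.0, 298.0]]
```

View pics/w6.png

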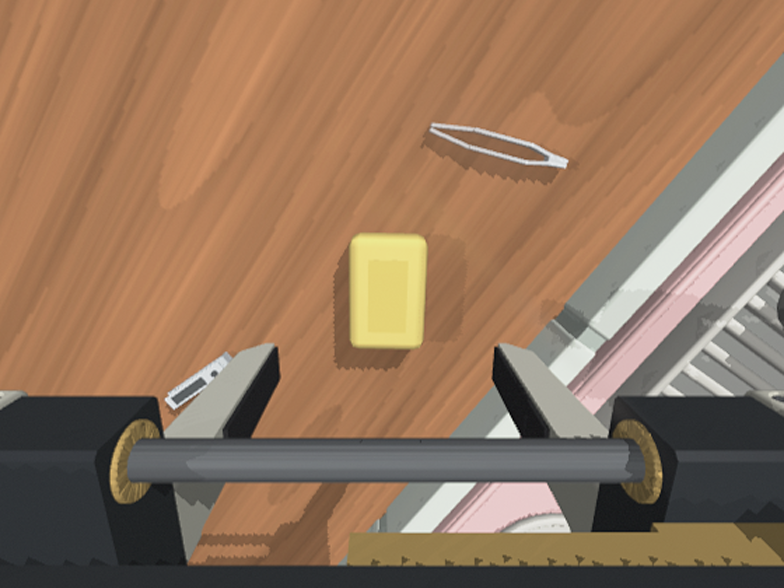

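Wrist view: the soap spans (350,234) to (426,348) and is square to the jaws. The tweezers' ends are at (431,126) and (567,163), and the clippers run from (168,404) to (230,357).

```bash
python3 -c "
from h import *
c=cam('wrist'); W=lambda p,z: world(c,(p[0]+.5)/1.4-.5,(p[1]+.5)/1.4-.5,z)
a=W((388.5,235),.02);b=W((387,348),.02);m=(a+b)/2;d=b-a
ang=np.degrees(np.arctan2(d[1],d[0]));print('soap',m,ang,np.linalg.norm(d));plan(m[0],m[1],.002,ang+90)
a=W((431,126),.009);b=W((567,163),.009);d=b-a
print('tw',(a+b)/2,np.degrees(np.arctan2(d[1],d[0])),np.linalg.norm(d))
a=W((168,403),.01);b=W((232,357),.01);d=b-a
print('cl',(a+b)/2,np.degrees(np.arctan2(d[1],d[0])),np.linalg.norm(d))
"
```

```text
soap [ 0.45841605 -0.10392865  0.02      ] -55.48046521505674 0.07985266420404609
t 14.1 at [ 0.4554 -0.1062  0.1146] phi 35.2 j7 0.95 w 0.0928 F [-0.7 -0.6 -0.1] tilt [-0.  0. -1.]
 shift [1.000e-01 3.700e+00 1.126e+02] norm/62 1.8 yaw 0.012 rows 0.1
tw [0.46158377 0.01563418 0.009     ] 21.066029903768666 0.0912770389574232
cl [ 0.38382918 -0.24292049  0.01      ] 71.10522247109309 0.06528879753043218
```

carry_out --steps '[{"x": 0,"y": 3.7,"z": 20,"yaw": 0.01},{"x": 0,"y": 0,"z": 40,"yaw": 0},{"x": 0,"y": 0,"z": 30,"yaw": 0},{"x": 0,"y": 0,"z": 15,"yaw": 0},{"x": 0,"y": 0,"z": 7,"yaw": 0},{"x": 0,"y": 0,"z": 0,"yaw": 0}]'

```text
t: 14.85
tool_pos: [0.4586, -0.1042, 0.0026]
tool_rot: [0.466, 0.885, 0.0, -0.0]
force: [-0.3, -0.1, 0.0]
width: 0.0932
gripper_force: 0.0
```

carry_out --steps '[{"x": 0,"y": 0,"z": 2,"yaw": 0},{"x": 0,"y": 0,"z": 2,"yaw": 0},{"x": 0,"y": 0,"z": 2,"yaw": 0},{"x": 0,"y": 0,"z": 0,"yaw": 0}]'

```text
t: 15.35
tool_pos: [0.4585, -0.1041, -0.0033]
tool_rot: [0.466, 0.885, -0.0, -0.0]
force: [-0.9, 0.6, 0.0]
width: 0.0934
gripper_force: 0.0
```

carry_out --steps '[{"x": 0,"y": 0,"z": 2,"yaw": 0},{"x": 0,"y": 0,"z": 0,"yaw": 0},{"x": 0,"y": 0,"z": 0,"yaw": 0},{"x": 0,"y": 0,"z": 0,"yaw": 0},{"x": 0,"y": 0,"z": 0,"yaw": 0},{"x": 0,"y": 0,"z": 0,"yaw": 0},{"x": 0,"y": 0,"z": 0,"yaw": 0},{"x": 0,"y": 0,"z": 0,"yaw": 0}]' --hand 1

```text
t: 16.35
tool_pos: [0.4583, -0.1042, -0.0053]
tool_rot: [0.466, 0.885, -0.0, -0.0]
force: [-1.4, -0.8, 0.3]
width: 0.0518
gripper_force: 30.0
```

carry_out --steps '[{"x": 0,"y": 0,"z": -20,"yaw": 0},{"x": 0,"y": 0,"z": -40,"yaw": -0.164},{"x": 0,"y": 0,"z": -40,"yaw": -0.164},{"x": 0,"y": 0,"z": -40,"yaw": -0.164},{"x": 0,"y": 0,"z": 0,"yaw": -0.164},{"x": 0,"y": 0,"z": 0,"yaw": -0.164},{"x": 0,"y": 0,"z": 0,"yaw": -0.164},{"x": 0,"y": 0,"z": 0,"yaw": 0}]'

```text
t: 17.35
tool_pos: [0.4584, -0.104, 0.1345]
tool_rot: [-0.007, 1.0, 0.0, -0.0]
force: [-0.4, 0.1, 0.0]
width: 0.052
gripper_force: 30.0
```

```bash
python3 -c "
from h import *
plan(.667,-.053,.134,91);print(bot.observe()['gripper_force'])"
```

```text
t 17.35 at [ 0.4584 -0.104   0.1345] phi 90.8 j7 1.69 w 0.052 F [-0.4  0.1  0. ] tilt [-0.     0.001 -1.   ]
 shift [-209.3   48.2    0.5] norm/62 3.5 yaw -0.004 rows 0.0
29.99876171350479
```

carry_out --steps '[{"x": -50,"y": 12,"z": 0,"yaw": 0},{"x": -50,"y": 12,"z": 0,"yaw": 0},{"x": -50,"y": 12,"z": 0,"yaw": 0},{"x": -40,"y": 12,"z": 0,"yaw": 0},{"x": -19,"y": 0,"z": 0,"yaw": 0},{"x": 0,"y": 0,"z": 20,"yaw": 0},{"x": 0,"y": 0,"z": 20,"yaw": 0},{"x": 0,"y": 0,"z": 15,"yaw": 0},{"x": 0,"y": 0,"z": 7,"yaw": 0},{"x": 0,"y": 0,"z": 3,"yaw": 0},{"x": 0,"y": 0,"z": 0,"yaw": 0},{"x": 0,"y": 0,"z": 0,"yaw": 0}]'

```text
t: 18.85
tool_pos: [0.6673, -0.053, 0.0704]
tool_rot: [-0.008, 1.0, -0.0, 0.001]
force: [0.1, -0.2, -1.3]
width: 0.0521
gripper_force: 30.0
```

carry_out --steps '[{"x": 0,"y": 0,"z": 3,"yaw": 0},{"x": 0,"y": 0,"z": 2,"yaw": 0},{"x": 0,"y": 0,"z": 1,"yaw": 0},{"x": 0,"y": 0,"z": 0,"yaw": 0},{"x": 0,"y": 0,"z": 0,"yaw": 0}]'

```text
t: 19.48
tool_pos: [0.6669, -0.0529, 0.0637]
tool_rot: [-0.008, 1.0, -0.0, 0.0]
force: [-0.6, 0.6, 0.2]
width: 0.0517
gripper_force: 30.0
```

Now the last millimetre, then release to about 62 mm and go up.

carry_out --steps '[{"x": 0,"y": 0,"z": 1,"yaw": 0},{"x": 0,"y": 0,"z": 0.3,"yaw": 0},{"x": 0,"y": 0,"z": 0,"yaw": 0}]'

```text
t: 19.85
tool_pos: [0.667, -0.0529, 0.0628]
tool_rot: [-0.008, 1.0, -0.0, 0.0]
force: [-0.2, 0.3, 2.1]
width: 0.052
gripper_force: 30.0
```

carry_out --steps '[{"x": 0,"y": 0,"z": 0,"yaw": 0},{"x": 0,"y": 0,"z": 0,"yaw": 0},{"x": 0,"y": 0,"z": 0,"yaw": 0},{"x": 0,"y": 0,"z": 0,"yaw": 0},{"x": 0,"y": 0,"z": -15,"yaw": 0},{"x": 0,"y": 0,"z": -30,"yaw": 0},{"x": 0,"y": 0,"z": -40,"yaw": 0},{"x": 0,"y": 0,"z": 0,"yaw": 0},{"x": 0,"y": 0,"z": 0,"yaw": 0}]' --hand -0.4

```text
t: 20.98
tool_pos: [0.6665, -0.0529, 0.1476]
tool_rot: [-0.008, 1.0, -0.0, -0.0]
force: [0.6, 0.0, -0.3]
width: 0.0649
gripper_force: 0.0
```

```bash
python3 -c "
from h import *
plan(.4615,.0155,.09,111.2)"
```

```text
t 20.98 at [ 0.6665 -0.0529  0.1476] phi 90.9 j7 1.58 w 0.0649 F [ 0.6  0.  -0.3] tilt [-0. -0. -1.]
 shift [203.9  71.6  57.6] norm/62 3.6 yaw -0.355 rows 1.9
```

carry_out --steps '[{"x": 51,"y": 18,"z": 0,"yaw": 0},{"x": 51,"y": 18,"z": 14,"yaw": 0},{"x": 51,"y": 18,"z": 20,"yaw": 0},{"x": 51,"y": 17.5,"z": 23,"yaw": 0},{"x": 0,"y": 0,"z": 0,"yaw": -0.178},{"x": 0,"y": 0,"z": 0,"yaw": -0.177},{"x": 0,"y": 0,"z": 0,"yaw": 0},{"x": 0,"y": 0,"z": 0,"yaw": 0}]'

```text
t: 21.98
tool_pos: [0.4614, 0.0153, 0.0899]
tool_rot: [-0.183, 0.983, 0.0, -0.001]
force: [0.3, 0.0, -0.0]
width: 0.0651
gripper_force: 0.0
```

```bash
python3 -c "
from h import *
plan(.4615,.0155,-.01,111.2)
c=cam('wrist'); snap('wrist','w7.png',(180,120,380,270),4)
print(((pix(c,[.4615,.0155,.009])-[180,120])*4).round(0).tolist())"
```

```text
t 21.98 at [0.4614 0.0153 0.0899] phi 111.0 j7 1.67 w 0.0651 F [ 0.3  0.  -0. ] tilt [-0.001 -0.    -1.   ]
 shift [-0.3  0.1 99.9] norm/62 1.6 yaw -0.003 rows 0.0
[377.0, 366.0]
```

View pics/w7.png

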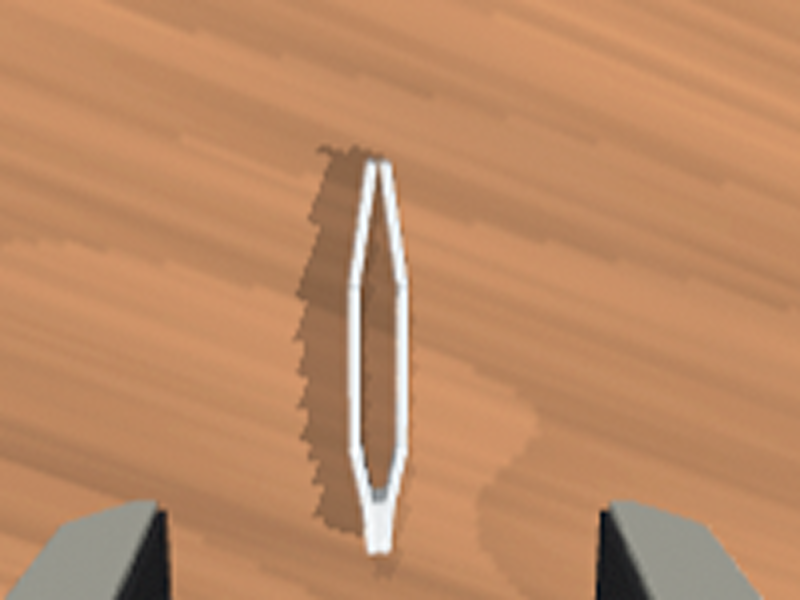

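The tweezers lie straight between the jaws, from (378,160) to (378,552), centred on the predicted spot. The tip gap of 430/4 px again puts the tips about 11 mm behind the reported TCP. I'll go down and feel for the wood.

carry_out --steps '[{"x": 0,"y": 0,"z": 35,"yaw": 0},{"x": 0,"y": 0,"z": 35,"yaw": 0},{"x": 0,"y": 0,"z": 16,"yaw": 0},{"x": 0,"y": 0,"z": 7,"yaw": 0},{"x": 0,"y": 0,"z": 2,"yaw": 0},{"x": 0,"y": 0,"z": 1,"yaw": 0},{"x": 0,"y": 0,"z": 0,"yaw": 0},{"x": 0,"y": 0,"z": 0,"yaw": 0}]'

```text
t: 23.02
tool_pos: [0.4621, 0.0154, -0.0052]
tool_rot: [-0.184, 0.983, -0.0, 0.0]
force: [0.2, -0.2, 0.4]
width: 0.0649
gripper_force: 0.0
```

carry_out --steps '[{"x": 0,"y": 0,"z": 1,"yaw": 0},{"x": 0,"y": 0,"z": 1,"yaw": 0},{"x": 0,"y": 0,"z": 0,"yaw": 0}]'

```text
t: 23.4
tool_pos: [0.4617, 0.0154, -0.0077]
tool_rot: [-0.184, 0.983, -0.0, -0.0]
force: [-0.2, 0.5, 0.1]
width: 0.0651
gripper_force: 0.0
```

carry_out --steps '[{"x": 0,"y": 0,"z": 1,"yaw": 0},{"x": 0,"y": 0,"z": 0.5,"yaw": 0},{"x": 0,"y": 0,"z": 0,"yaw": 0}]'

```text
t: 23.78
tool_pos: [0.4617, 0.0155, -0.0092]
tool_rot: [-0.184, 0.983, -0.0, -0.0]
force: [0.8, -0.3, -0.4]
width: 0.0654
gripper_force: 0.0
```

carry_out --steps '[{"x": 0,"y": 0,"z": 0,"yaw": 0},{"x": 0,"y": 0,"z": 0,"yaw": 0},{"x": 0,"y": 0,"z": 0,"yaw": 0},{"x": 0,"y": 0,"z": 0,"yaw": 0},{"x": 0,"y": 0,"z": 0,"yaw": 0},{"x": 0,"y": 0,"z": 0,"yaw": 0},{"x": 0,"y": 0,"z": 0,"yaw": 0},{"x": 0,"y": 0,"z": 0,"yaw": 0}]' --hand 1

```text
t: 24.78
tool_pos: [0.4618, 0.0155, -0.0091]
tool_rot: [-0.184, 0.983, -0.0, -0.0]
force: [0.5, 0.8, 0.4]
width: 0.0127
gripper_force: 30.0
```

carry_out --steps '[{"x": 0,"y": 0,"z": -20,"yaw": 0},{"x": 0,"y": 0,"z": -40,"yaw": 0.129},{"x": 0,"y": 0,"z": -40,"yaw": 0.129},{"x": 0,"y": 0,"z": -35,"yaw": 0.129},{"x": 0,"y": 0,"z": 0,"yaw": 0},{"x": 0,"y": 0,"z": 0,"yaw": 0}]'

```text
t: 25.52
tool_pos: [0.461, 0.0154, 0.1252]
tool_rot: [0.008, 1.0, -0.0, -0.001]
force: [0.3, -0.4, -0.6]
width: 0.0127
gripper_force: 30.0
```

```bash
python3 -c "
from h import *
plan(.667,.215,.126,88.8);print(bot.observe()['gripper_force'])"
```

```text
t 25.52 at [0.461  0.0154 0.1252] phi 89.1 j7 1.41 w 0.0127 F [ 0.3 -0.4 -0.6] tilt [-0.002 -0.    -1.   ]
 shift [-202.9  202.7   -1.2] norm/62 4.6 yaw 0.005 rows 0.0
29.999946355819702
```

carry_out --steps '[{"x": -43,"y": 43,"z": 0,"yaw": 0},{"x": -43,"y": 43,"z": 0,"yaw": 0},{"x": -43,"y": 43,"z": 0,"yaw": 0},{"x": -43,"y": 43,"z": 0,"yaw": 0},{"x": -31,"y": 30.7,"z": 0,"yaw": 0},{"x": 0,"y": 0,"z": 10,"yaw": 0},{"x": 0,"y": 0,"z": 20,"yaw": 0},{"x": 0,"y": 0,"z": 20,"yaw": 0},{"x": 0,"y": 0,"z": 12,"yaw": 0},{"x": 0,"y": 0,"z": 5,"yaw": 0},{"x": 0,"y": 0,"z": 0,"yaw": 0},{"x": 0,"y": 0,"z": 0,"yaw": 0}]'

```text
t: 27.02
tool_pos: [0.6686, 0.2149, 0.0597]
tool_rot: [0.008, 1.0, 0.0, 0.001]
force: [0.2, 0.2, -0.2]
width: 0.0127
gripper_force: 30.0
```

```bash
python3 -c "
from h import *
plan(.667,.215,.0459,88.8)
snap('wrist','w8.png',None,1.4)"
```

```text
t 27.02 at [0.6686 0.2149 0.0597] phi 89.0 j7 1.16 w 0.0127 F [ 0.2  0.2 -0.2] tilt [ 0.001  0.001 -1.   ]
 shift [ 1.7  0.1 13.8] norm/62 0.2 yaw 0.004 rows 0.0
```

View pics/w8.png

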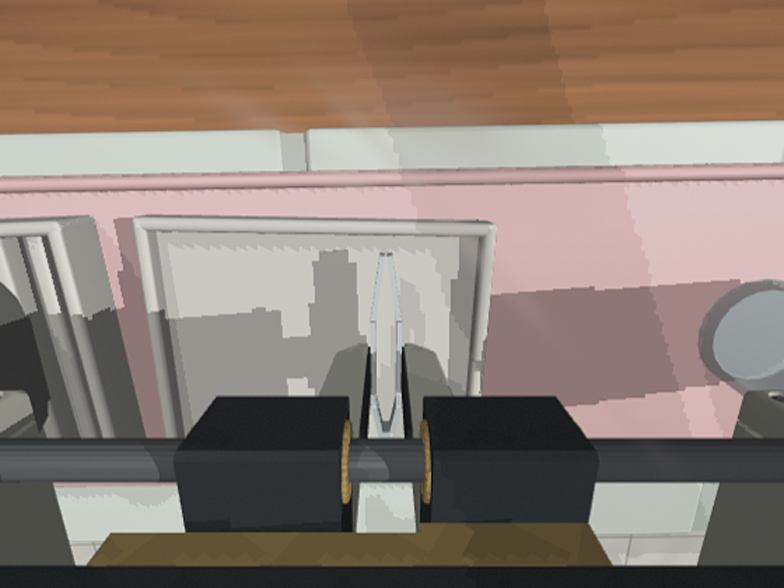

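The tweezers' near end is at (386,253), inside the tray's near wall at row 236, and they are parallel to its side. Lowering.

carry_out --steps '[{"x": 0,"y": 0,"z": 5,"yaw": 0},{"x": 0,"y": 0,"z": 4,"yaw": 0},{"x": 0,"y": 0,"z": 2,"yaw": 0},{"x": 0,"y": 0,"z": 0.7,"yaw": 0},{"x": 0,"y": 0,"z": 0,"yaw": 0},{"x": 0,"y": 0,"z": 0,"yaw": 0}]'

```text
t: 27.82
tool_pos: [0.6682, 0.2147, 0.0473]
tool_rot: [0.008, 1.0, 0.0, 0.0]
force: [0.4, -0.2, 0.0]
width: 0.0126
gripper_force: 30.0
```

carry_out --steps '[{"x": 0,"y": 0,"z": 0.7,"yaw": 0},{"x": 0,"y": 0,"z": 0.5,"yaw": 0},{"x": 0,"y": 0,"z": 0,"yaw": 0},{"x": 0,"y": 0,"z": 0,"yaw": 0}]'

```text
t: 28.32
tool_pos: [0.6681, 0.2147, 0.046]
tool_rot: [0.008, 1.0, -0.0, -0.0]
force: [-0.1, 1.1, 0.4]
width: 0.0127
gripper_force: 30.0
```

carry_out --steps '[{"x": 0,"y": 0,"z": 0.5,"yaw": 0},{"x": 0,"y": 0,"z": 0,"yaw": 0}]'

```text
t: 28.58
tool_pos: [0.6681, 0.2147, 0.046]
tool_rot: [0.008, 1.0, -0.0, 0.0]
force: [-1.5, 0.0, 3.9]
width: 0.0126
gripper_force: 30.0
```

carry_out --steps '[{"x": 0,"y": 0,"z": 0,"yaw": 0},{"x": 0,"y": 0,"z": 0,"yaw": 0},{"x": 0,"y": 0,"z": 0,"yaw": 0},{"x": 0,"y": 0,"z": -8,"yaw": 0},{"x": 0,"y": 0,"z": -25,"yaw": 0},{"x": 0,"y": 0,"z": -40,"yaw": 0},{"x": 0,"y": 0,"z": -40,"yaw": 0},{"x": 0,"y": 0,"z": 0,"yaw": 0},{"x": 0,"y": 0,"z": 0,"yaw": 0}]' --hand 0.45

```text
t: 29.7
tool_pos: [0.6676, 0.2145, 0.1579]
tool_rot: [0.008, 1.0, -0.0, -0.001]
force: [-0.5, -0.2, -0.6]
width: 0.0251
gripper_force: 0.0
```

```bash
python3 -c "
from h import *
plan(.362,.3155,.12,90)
plan(.384,-.2435,.12,-19.5)"
```

```text
t 29.7 at [0.6676 0.2145 0.1579] phi 89.0 j7 1.17 w 0.0251 F [-0.5 -0.2 -0.6] tilt [-0.001 -0.    -1.   ]
 shift [307.2  95.9  38.2] norm/62 5.2 yaw -0.017 rows 0.1
t 29.7 at [0.6676 0.2145 0.1579] phi 89.0 j7 1.17 w 0.0251 F [-0.5 -0.2 -0.6] tilt [-0.001 -0.    -1.   ]
 shift [ 275.8 -462.7   38.5] norm/62 8.7 yaw 1.894 rows 10.1
```

carry_out --steps '[{"x": 51,"y": 16,"z": 0,"yaw": 0},{"x": 51,"y": 16,"z": 0,"yaw": 0},{"x": 51,"y": 16,"z": 9,"yaw": 0},{"x": 51,"y": 16,"z": 10,"yaw": 0},{"x": 51,"y": 16,"z": 10,"yaw": 0},{"x": 51,"y": 16,"z": 10,"yaw": 0},{"x": 0,"y": 0,"z": 0,"yaw": 0},{"x": 0,"y": 0,"z": 0,"yaw": 0}]' --hand -1

```text
t: 30.7
tool_pos: [0.3639, 0.3153, 0.1188]
tool_rot: [0.008, 1.0, -0.001, -0.0]
force: [0.7, -0.2, -0.1]
width: 0.0926
gripper_force: 0.0
```

```bash
python3 -c "
from h import *
plan(.363,.3155,-.003,89)
c=cam('wrist'); snap('wrist','w9.png',None,1.4)
print((pix(c,[.363,.3155,.032])*1.4).round(0).tolist())"
```

```text
t 30.7 at [0.3639 0.3153 0.1188] phi 89.0 j7 0.74 w 0.0926 F [ 0.7 -0.2 -0.1] tilt [-0.001 -0.001 -1.   ]
 shift [  0.9   0.4 121.8] norm/62 2.0 yaw 0.001 rows 0.0
[383.0, 293.0]
```

View pics/w9.png

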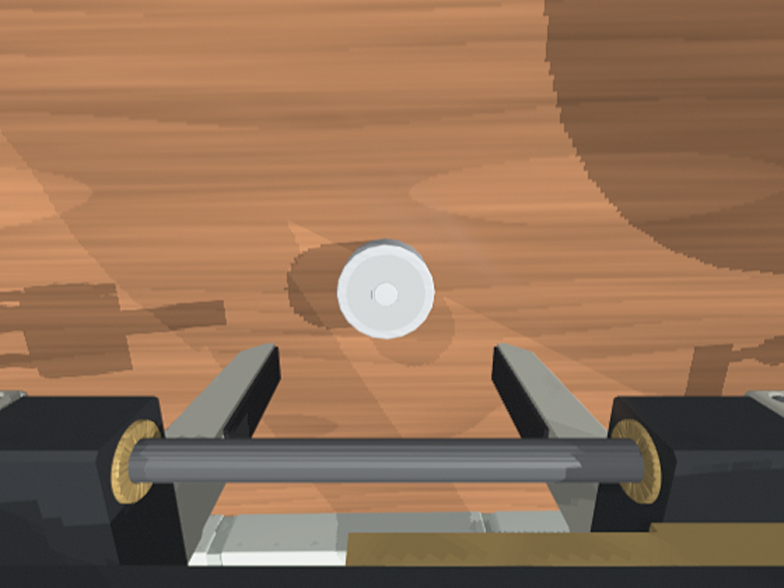

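The tin's top is centred at (386,291), against a prediction of (383,293), so the jaws are centred on it. Going down and gripping.

carry_out --steps '[{"x": 0,"y": 1,"z": 30,"yaw": 0},{"x": 0,"y": 0,"z": 40,"yaw": 0},{"x": 0,"y": 0,"z": 30,"yaw": 0},{"x": 0,"y": 0,"z": 13,"yaw": 0},{"x": 0,"y": 0,"z": 6,"yaw": 0},{"x": 0,"y": 0,"z": 2,"yaw": 0},{"x": 0,"y": 0,"z": 0,"yaw": 0}]'

```text
t: 31.62
tool_pos: [0.3643, 0.3172, -0.0009]
tool_rot: [0.008, 1.0, 0.001, 0.001]
force: [0.3, -0.6, -0.3]
width: 0.0932
gripper_force: 0.0
```

carry_out --steps '[{"x": 0,"y": 0,"z": 0,"yaw": 0},{"x": 0,"y": 0,"z": 0,"yaw": 0},{"x": 0,"y": 0,"z": 0,"yaw": 0},{"x": 0,"y": 0,"z": 0,"yaw": 0},{"x": 0,"y": 0,"z": 0,"yaw": 0},{"x": 0,"y": 0,"z": 0,"yaw": 0}]' --hand 1

```text
t: 32.38
tool_pos: [0.3637, 0.3166, -0.0014]
tool_rot: [0.008, 1.0, -0.0, -0.0]
force: [-1.4, -1.1, 3.3]
width: 0.0635
gripper_force: 30.0
```

carry_out --steps '[{"x": 0,"y": 0,"z": -20,"yaw": 0},{"x": 0,"y": 0,"z": -40,"yaw": 0},{"x": 0,"y": 0,"z": -45,"yaw": 0},{"x": 0,"y": 0,"z": -35,"yaw": 0},{"x": 0,"y": 0,"z": 0,"yaw": 0},{"x": 0,"y": 0,"z": 0,"yaw": 0}]'

```text
t: 33.12
tool_pos: [0.3631, 0.3163, 0.1375]
tool_rot: [0.008, 1.0, -0.001, -0.001]
force: [-0.4, -0.6, -1.2]
width: 0.0635
gripper_force: 30.0
```

```bash
python3 -c "
from h import *
plan(.668,-.2,.14,89)"
```

```text
t 33.12 at [0.3631 0.3163 0.1375] phi 89.0 j7 0.74 w 0.0635 F [-0.4 -0.6 -1.2] tilt [-0.001 -0.001 -1.   ]
 shift [-313.5 -511.2   -2.3] norm/62 9.7 yaw 0.001 rows 0.0
```

carry_out --steps '[{"x": -28.5,"y": -46.5,"z": 0,"yaw": 0},{"x": -28.5,"y": -46.5,"z": 0,"yaw": 0},{"x": -28.5,"y": -46.5,"z": 0,"yaw": 0},{"x": -28.5,"y": -46.5,"z": 0,"yaw": 0},{"x": -28.5,"y": -46.5,"z": 0,"yaw": 0},{"x": -28.5,"y": -46.5,"z": 0,"yaw": 0},{"x": -28.5,"y": -46.5,"z": 0,"yaw": 0},{"x": -28.5,"y": -46.5,"z": 0,"yaw": 0},{"x": -28.5,"y": -46.5,"z": 0,"yaw": 0},{"x": -28.5,"y": -46.5,"z": 0,"yaw": 0},{"x": -28.5,"y": -46.2,"z": 0,"yaw": 0},{"x": 0,"y": 0,"z": 0,"yaw": 0}]'

```text
t: 34.62
tool_pos: [0.6675, -0.2064, 0.1345]
tool_rot: [0.012, 1.0, -0.002, -0.002]
force: [-0.9, 0.2, -1.3]
width: 0.0631
gripper_force: 30.0
```

carry_out --steps '[{"x": 0,"y": 0,"z": 0,"yaw": 0},{"x": 0,"y": 0,"z": 0,"yaw": 0},{"x": 0,"y": 0,"z": 0,"yaw": 0}]'

```text
t: 35.0
tool_pos: [0.6685, -0.1978, 0.1385]
tool_rot: [0.007, 1.0, 0.0, -0.0]
force: [0.8, -1.0, -1.4]
width: 0.0633
gripper_force: 30.0
```

```bash
python3 -c "
from h import *
plan(.668,-.2,.0536,89)
snap('wrist','w10.png',(70,90,490,330),1.9)"
```

```text
t 35.0 at [ 0.6685 -0.1978  0.1385] phi 89.2 j7 1.77 w 0.0633 F [ 0.8 -1.  -1.4] tilt [-0.     0.001 -1.   ]
 shift [ 0.5 -2.2 84.8] norm/62 1.4 yaw 0.003 rows 0.0
```

View pics/w10.png

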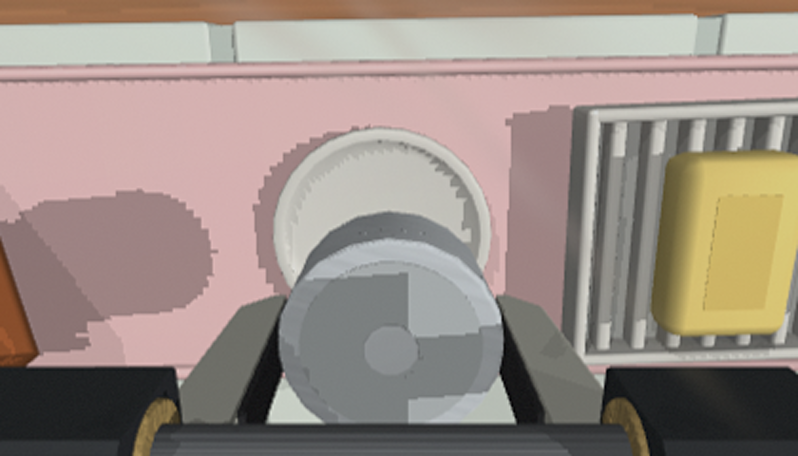

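Wrist view: the saucer's outer rim spans columns 274 to 491 with its near edge at row 127. The tin is held upright, and the soap lies flat inside the drainer rim.

```bash
python3 -c "
from h import *
c=cam('wrist'); W=lambda p,z: world(c,70+(p[0]+.5)/1.9-.5,90+(p[1]+.5)/1.9-.5,z).round(4)
print(W((274,232),.059),W((491,232),.059),W((382,127),.060))
print('soap',W((663,165),.092),W((800,165),.092),'drain edge',W((575,108),.073),W((585,357),.073))
print('tin',W((391,350),.1385+.036))
plan(.668,-.2,.0536,89)"
```

```text
[ 0.6674 -0.2517  0.059 ] [ 0.669  -0.1489  0.059 ] [ 0.6188 -0.1995  0.06  ]
soap [ 0.6319 -0.0872  0.092 ] [ 0.6328 -0.0325  0.092 ] drain edge [ 0.6107 -0.118   0.073 ] [ 0.7281 -0.104   0.073 ]
tin [ 0.6674 -0.1965  0.1745]
t 35.05 at [ 0.6686 -0.1982  0.1386] phi 89.1 j7 1.77 w 0.0633 F [ 0.1  0.6 -1. ] tilt [-0.  0. -1.]
 shift [ 0.6 -1.8 85. ] norm/62 1.4 yaw 0.002 rows 0.0
```

carry_out --steps '[{"x": -1.5,"y": -2.5,"z": 10,"yaw": 0},{"x": 0,"y": 0,"z": 25,"yaw": 0},{"x": 0,"y": 0,"z": 25,"yaw": 0},{"x": 0,"y": 0,"z": 13,"yaw": 0},{"x": 0,"y": 0,"z": 6,"yaw": 0},{"x": 0,"y": 0,"z": 2,"yaw": 0},{"x": 0,"y": 0,"z": 1,"yaw": 0},{"x": 0,"y": 0,"z": 0,"yaw": 0},{"x": 0,"y": 0,"z": 0,"yaw": 0}]'

```text
t: 36.17
tool_pos: [0.6704, -0.2021, 0.057]
tool_rot: [0.008, 1.0, -0.0, 0.0]
force: [0.3, 0.4, -0.9]
width: 0.0636
gripper_force: 30.0
```

carry_out --steps '[{"x": 0,"y": 0,"z": 1,"yaw": 0},{"x": 0,"y": 0,"z": 1,"yaw": 0},{"x": 0,"y": 0,"z": 0.5,"yaw": 0},{"x": 0,"y": 0,"z": 0,"yaw": 0},{"x": 0,"y": 0,"z": 0,"yaw": 0}]'

```text
t: 36.8
tool_pos: [0.6702, -0.2021, 0.0539]
tool_rot: [0.008, 1.0, -0.0, 0.0]
force: [0.3, -0.9, -1.7]
width: 0.0633
gripper_force: 30.0
```

carry_out --steps '[{"x": 0,"y": 0,"z": 0.6,"yaw": 0},{"x": 0,"y": 0,"z": 0,"yaw": 0},{"x": 0,"y": 0,"z": 0,"yaw": 0}]'

```text
t: 37.17
tool_pos: [0.6702, -0.2021, 0.0537]
tool_rot: [0.008, 1.0, -0.0, 0.0]
force: [-1.1, 0.8, 1.3]
width: 0.0635
gripper_force: 30.0
```

Contact felt (the force has turned positive). Release and rise.

carry_out --steps '[{"x": 0,"y": 0,"z": 0,"yaw": 0},{"x": 0,"y": 0,"z": 0,"yaw": 0},{"x": 0,"y": 0,"z": 0,"yaw": 0},{"x": 0,"y": 0,"z": 0,"yaw": 0},{"x": 0,"y": 0,"z": -15,"yaw": 0},{"x": 0,"y": 0,"z": -30,"yaw": 0},{"x": 0,"y": 0,"z": -40,"yaw": 0},{"x": 0,"y": 0,"z": 0,"yaw": 0},{"x": 0,"y": 0,"z": 0,"yaw": 0}]' --hand -0.65

```text
t: 38.3
tool_pos: [0.6698, -0.202, 0.1385]
tool_rot: [0.008, 1.0, 0.0, -0.0]
force: [0.1, 0.3, -0.5]
width: 0.0768
gripper_force: 0.0
```

```bash
python3 -c "
from h import *
plan(.384,-.2435,.1,-19.5)
plan(.384,-.2435,.1,160.5)"
```

```text
t 38.3 at [ 0.6698 -0.202   0.1385] phi 89.0 j7 1.77 w 0.0768 F [ 0.1  0.3 -0.5] tilt [-0.  0. -1.]
 shift [285.  -46.3  38.5] norm/62 4.7 yaw 1.894 rows 10.1
t 38.3 at [ 0.6698 -0.202   0.1385] phi 89.0 j7 1.77 w 0.0768 F [ 0.1  0.3 -0.5] tilt [-0.  0. -1.]
 shift [285.  -46.3  38.5] norm/62 4.7 yaw -1.247 rows 6.7
```

carry_out --steps '[{"x": 57,"y": -9.3,"z": 0,"yaw": 0},{"x": 57,"y": -9.3,"z": 8,"yaw": 0},{"x": 57,"y": -9.3,"z": 10,"yaw": 0},{"x": 57,"y": -9.2,"z": 10,"yaw": 0},{"x": 57,"y": -9.2,"z": 10,"yaw": 0},{"x": 0,"y": 0,"z": 0,"yaw": 0.172},{"x": 0,"y": 0,"z": 0,"yaw": 0.172},{"x": 0,"y": 0,"z": 0,"yaw": 0.172},{"x": 0,"y": 0,"z": 0,"yaw": 0.172},{"x": 0,"y": 0,"z": 0,"yaw": 0.172},{"x": 0,"y": 0,"z": 0,"yaw": 0.172},{"x": 0,"y": 0,"z": 0,"yaw": 0.172}]' --hand -0.4

```text
t: 39.8
tool_pos: [0.3834, -0.243, 0.0994]
tool_rot: [0.576, 0.818, -0.0, -0.001]
force: [-0.0, -0.4, 0.1]
width: 0.0652
gripper_force: 0.0
```

carry_out --steps '[{"x": 0,"y": 0,"z": 0,"yaw": 0.172},{"x": 0,"y": 0,"z": 0,"yaw": 0.172},{"x": 0,"y": 0,"z": 0,"yaw": 0.172},{"x": 0,"y": 0,"z": 0,"yaw": 0.172},{"x": 0,"y": 0,"z": 0,"yaw": 0},{"x": 0,"y": 0,"z": 0,"yaw": 0}]'

```text
t: 40.55
tool_pos: [0.384, -0.2432, 0.0999]
tool_rot: [0.815, 0.579, -0.0, -0.001]
force: [0.6, 0.1, -0.1]
width: 0.0649
gripper_force: 0.0
```

```bash
python3 -c "
from h import *
plan(.384,-.2435,-.009,-19.5)
c=cam('wrist')
im=bot.capture('wrist'); cv2.imwrite('pics/w11.png',im[:,:,::-1])
print(pix(c,[.384,-.2435,.011]).round(0))
h=cv2.cvtColor(im,cv2.COLOR_RGB2HSV); m=((h[:,:,1]<55)&(h[:,:,2]>60)).astype(np.uint8); m[265:]=0
m=cv2.morphologyEx(m,cv2.MORPH_CLOSE,np.ones((7,7)))
n,l,st,ce=cv2.connectedComponentsWithStats(m)
for i in range(1,n):
  if st[i,4]>60:
    r=cv2.minAreaRect(np.argwhere(l==i)[:,::-1].astype(np.float32)); print(st[i],ce[i].round(1),r)
"
```

```text
t 40.55 at [ 0.384  -0.2432  0.0999] phi -19.2 j7 0.61 w 0.0649 F [ 0.6  0.1 -0.1] tilt [-0.001  0.001 -1.   ]
 shift [ -0.3   0.3 108.9] norm/62 1.8 yaw 0.005 rows 0.0
[275. 214.]
[  448     0   112   265 24216] [513.  121.9] ((503.5, 132.0), (264.0, 111.0), 90.0)
[269 183  16  63 885] [275.7 212.8] ((276.5, 214.0), (15.0, 62.0), 0.0)
[185 245  34  20 426] [203.5 255.8] ((201.5, 254.5), (19.0, 33.0), 90.0)
[332 245  35  20 439] [347.  255.9] ((349.0, 254.5), (34.0, 19.0), 0.0)
```

The image code finds the clippers at pixel (276,213), upright in the view and on the jaw axis, which matches the prediction of (275,214). Going down and gripping.

carry_out --steps '[{"x": 0,"y": 0,"z": 30,"yaw": 0},{"x": 0,"y": 0,"z": 40,"yaw": 0},{"x": 0,"y": 0,"z": 23,"yaw": 0},{"x": 0,"y": 0,"z": 9,"yaw": 0},{"x": 0,"y": 0,"z": 3,"yaw": 0},{"x": 0,"y": 0,"z": 2,"yaw": 0},{"x": 0,"y": 0,"z": 1,"yaw": 0},{"x": 0,"y": 0,"z": 0,"yaw": 0},{"x": 0,"y": 0,"z": 0,"yaw": 0}]'

```text
t: 41.72
tool_pos: [0.3846, -0.2436, -0.0073]
tool_rot: [0.816, 0.578, 0.0, 0.0]
force: [0.4, 0.1, 0.1]
width: 0.0651
gripper_force: 0.0
```

carry_out --steps '[{"x": 0,"y": 0,"z": 0,"yaw": 0},{"x": 0,"y": 0,"z": 0,"yaw": 0},{"x": 0,"y": 0,"z": 0,"yaw": 0},{"x": 0,"y": 0,"z": 0,"yaw": 0},{"x": 0,"y": 0,"z": 0,"yaw": 0},{"x": 0,"y": 0,"z": 0,"yaw": 0},{"x": 0,"y": 0,"z": 0,"yaw": 0},{"x": 0,"y": 0,"z": 0,"yaw": 0}]' --hand 1

```text
t: 42.72
tool_pos: [0.3844, -0.2436, -0.0076]
tool_rot: [0.816, 0.578, -0.0, 0.0]
force: [0.2, 0.8, 0.5]
width: 0.0133
gripper_force: 30.0
```

carry_out --steps '[{"x": 0,"y": 0,"z": -20,"yaw": 0},{"x": 0,"y": 0,"z": -40,"yaw": -0.172},{"x": 0,"y": 0,"z": -40,"yaw": -0.172},{"x": 0,"y": 0,"z": -40,"yaw": -0.172},{"x": 0,"y": 0,"z": 0,"yaw": -0.172},{"x": 0,"y": 0,"z": 0,"yaw": -0.172},{"x": 0,"y": 0,"z": 0,"yaw": -0.172},{"x": 0,"y": 0,"z": 0,"yaw": -0.172},{"x": 0,"y": 0,"z": 0,"yaw": -0.172},{"x": 0,"y": 0,"z": 0,"yaw": -0.172},{"x": 0,"y": 0,"z": 0,"yaw": -0.172},{"x": 0,"y": 0,"z": 0,"yaw": -0.172}]'

```text
t: 44.22
tool_pos: [0.3839, -0.2435, 0.1322]
tool_rot: [0.006, 1.0, 0.0, -0.0]
force: [-0.4, 0.4, 0.3]
width: 0.0135
gripper_force: 30.0
```

carry_out --steps '[{"x": 0,"y": 0,"z": 0,"yaw": 0},{"x": 0,"y": 0,"z": 0,"yaw": 0}]'

```text
t: 44.48
tool_pos: [0.3841, -0.2436, 0.1323]
tool_rot: [0.01, 1.0, 0.0, -0.0]
force: [-0.6, 0.4, -0.4]
width: 0.0134
gripper_force: 30.0
```

```bash
python3 -c "
from h import *
plan(.667,.158,.132,89)"
```

```text
t 44.48 at [ 0.3841 -0.2436  0.1323] phi 88.9 j7 2.03 w 0.0134 F [-0.6  0.4 -0.4] tilt [-0.  0. -1.]
 shift [-2.75e+02  4.07e+02  2.00e-01] norm/62 7.9 yaw -0.002 rows 0.0
```

carry_out --steps '[{"x": -30.5,"y": 45.2,"z": 0,"yaw": 0},{"x": -30.5,"y": 45.2,"z": 0,"yaw": 0},{"x": -30.5,"y": 45.2,"z": 0,"yaw": 0},{"x": -30.5,"y": 45.2,"z": 0,"yaw": 0},{"x": -30.5,"y": 45.2,"z": 0,"yaw": 0},{"x": -30.5,"y": 45.2,"z": 0,"yaw": 0},{"x": -30.5,"y": 45.2,"z": 0,"yaw": 0},{"x": -30.5,"y": 45.2,"z": 0,"yaw": 0},{"x": -31,"y": 45.2,"z": 0,"yaw": 0},{"x": 0,"y": 0,"z": 0,"yaw": 0},{"x": 0,"y": 0,"z": 0,"yaw": 0},{"x": 0,"y": 0,"z": 0,"yaw": 0}]'

```text
t: 45.98
tool_pos: [0.6658, 0.1562, 0.1324]
tool_rot: [0.01, 1.0, -0.001, -0.0]
force: [-0.2, 0.1, -0.3]
width: 0.0137
gripper_force: 30.0
```

carry_out --steps '[{"x": 0,"y": 0,"z": 20,"yaw": 0},{"x": 0,"y": 0,"z": 25,"yaw": 0},{"x": 0,"y": 0,"z": 18,"yaw": 0},{"x": 0,"y": 0,"z": 10,"yaw": 0},{"x": 0,"y": 0,"z": 5,"yaw": 0},{"x": 0,"y": 0,"z": 3,"yaw": 0},{"x": 0,"y": 0,"z": 1,"yaw": 0},{"x": 0,"y": 0,"z": 0,"yaw": 0},{"x": 0,"y": 0,"z": 0,"yaw": 0}]'

```text
t: 47.1
tool_pos: [0.6664, 0.1586, 0.0507]
tool_rot: [0.008, 1.0, 0.0, 0.0]
force: [0.2, 0.6, -0.8]
width: 0.0138
gripper_force: 30.0
```

carry_out --steps '[{"x": 0,"y": 0,"z": 1,"yaw": 0},{"x": 0,"y": 0,"z": 1,"yaw": 0},{"x": 0,"y": 0,"z": 0.6,"yaw": 0},{"x": 0,"y": 0,"z": 0,"yaw": 0},{"x": 0,"y": 0,"z": 0,"yaw": 0}]'

```text
t: 47.72
tool_pos: [0.6662, 0.1586, 0.0477]
tool_rot: [0.008, 1.0, -0.0, 0.0]
force: [-0.1, 0.7, -1.1]
width: 0.0134
gripper_force: 30.0
```

carry_out --steps '[{"x": 0,"y": 0,"z": 0.4,"yaw": 0},{"x": 0,"y": 0,"z": 0,"yaw": 0},{"x": 0,"y": 0,"z": 0,"yaw": 0}]'

```text
t: 48.1
tool_pos: [0.6662, 0.1585, 0.0475]
tool_rot: [0.008, 1.0, -0.0, 0.0]
force: [-0.8, -0.7, 1.2]
width: 0.0136
gripper_force: 30.0
```

Touching. Release narrowly, rise and withdraw to leave the top view clear.

carry_out --steps '[{"x": 0,"y": 0,"z": 0,"yaw": 0},{"x": 0,"y": 0,"z": 0,"yaw": 0},{"x": 0,"y": 0,"z": 0,"yaw": 0},{"x": 0,"y": 0,"z": -8,"yaw": 0},{"x": 0,"y": 0,"z": -25,"yaw": 0},{"x": 0,"y": 0,"z": -40,"yaw": 0},{"x": 0,"y": 0,"z": -40,"yaw": 0},{"x": 50,"y": 0,"z": -20,"yaw": 0},{"x": 50,"y": 0,"z": 0,"yaw": 0},{"x": 50,"y": 0,"z": 0,"yaw": 0},{"x": 40,"y": 0,"z": 0,"yaw": 0},{"x": 0,"y": 0,"z": 0,"yaw": 0}]' --hand 0.45

```text
t: 49.6
tool_pos: [0.4733, 0.1621, 0.1813]
tool_rot: [0.007, 1.0, 0.0, -0.001]
force: [0.3, 0.1, -0.6]
width: 0.0257
gripper_force: 0.0
```

```bash
python3 -c "
from h import *
plan(.4,0,.2,89)
a=bot.capture('top')[125:205,110:460,::-1]; b=bot.capture('side')[95:335,190:530,::-1]
a=cv2.resize(a,(798,182),interpolation=cv2.INTER_CUBIC); b=cv2.resize(b,(580,410),interpolation=cv2.INTER_CUBIC)
b=np.hstack([b,np.zeros((410,218,3),np.uint8)])
cv2.imwrite('pics/f.png',np.vstack([a,b]))"
```

```text
t 49.6 at [0.4733 0.1621 0.1813] phi 89.2 j7 1.16 w 0.0257 F [ 0.3  0.1 -0.6] tilt [-0.001  0.    -1.   ]
 shift [  71.  -163.1  -18.7] norm/62 2.9 yaw 0.003 rows 0.0
```

View pics/f.png

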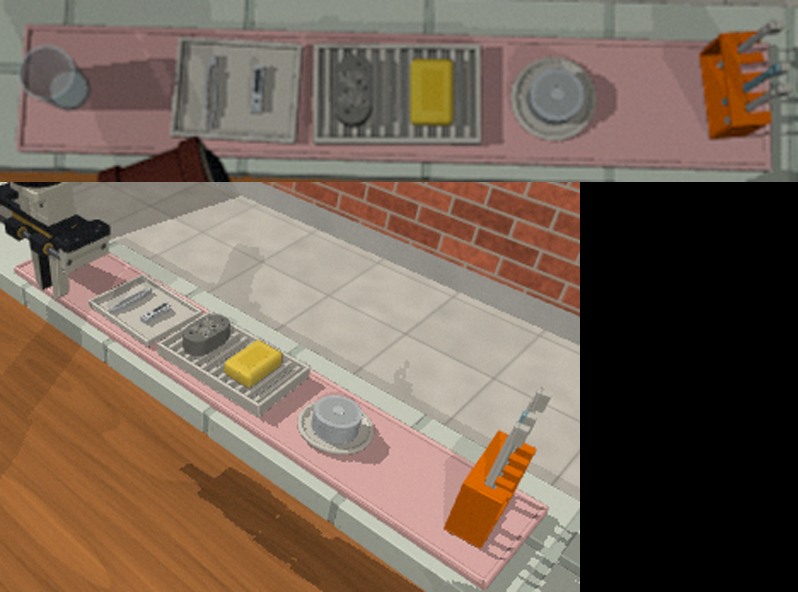

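Everything lies inside its rim. In the top strip the tweezers are at (211,90), the clippers at (259,88), the pumice at (354,88), the soap at (432,91) and the tin at (556,94) in the saucer. The rack and tumbler have not moved. Handing in.

carry_out --steps '[{"x": 0,"y": 0,"z": 0,"yaw": 0},{"x": 0,"y": 0,"z": 0,"yaw": 0},{"x": 0,"y": 0,"z": 0,"yaw": 0}]'

```text
t: 50.08
tool_pos: [0.4767, 0.1616, 0.1801]
tool_rot: [0.009, 1.0, -0.0, -0.0]
force: [0.4, 0.6, 0.6]
width: 0.0256
gripper_force: 0.0
```

```bash
python3 -c "
from h import *
print(bot.job_done())"
```

```text
the job is handed in; nothing more can be done
None
```

All five things are set down in their dishes, the rack and tumbler look unmoved in the last pictures, and the job was handed in at about 50 s; the hand-in returned no verdict. The fingertips turned out to sit about 11 mm behind the reported TCP rather than 17 mm ahead, which I allowed for after one empty first grip.

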